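Clip the hold-down bar over a dish on the tilted rocker

TASK

Fasten the loose hold-down bar over the Petri dish on the tilted rocker platform: slide its flat tongue well in under the keeper's crossbeam at the low end, then press its ring down through the sprung gate of the snap hook at the high end until the gate snaps shut above the ring. Do not ram it (keep pushes well under 40 N), let go of the bar, and leave the cup and the bottle beside the work standing where they are.

Things in the scene. Friction and masses are not known exactly. Their poses are not given: they have to be found in the camera images.
- platform: Aluminium plate 212 x 124 x 7 mm on a white rocker housing, fixed, stopped at a 22 degree slope that rises to the robot's left. Origin on its top face near the middle, 78 mm above the bench; x up the slope, y across, z the plate's normal; 'platform x, z' below are mm in this frame. A clear Petri dish, 91 mm across, is fixed on it at x -6, top at z 16.5. The work lies on its middle line y = 0.
- sill (a point): Point on the flat grey sill at the low end: platform x -97, z 18; axes as platform. The tongue slides downhill on the sill (top face x -68 to -97, parallel to the plate) until its tip meets an upright steel back stop. The stop is an adjustable set screw, tight, left anywhere from x -97 to -92: not measured, to be felt. Cheeks stand at y +-15.5 from x -74 down to -103.
- beam (a point): Centre of the keeper's fixed crossbeam, an 8 mm round steel bar along y at platform x -82, z 36; axes as platform. The slot beneath it, down to the sill, is 14 mm high, 31 mm wide and 10 to 15 mm deep behind the beam's centre. Open only from uphill.
- nose (a point): Tip (top) of the snap hook's nose, platform x 47, z 58; axes as platform. The hook is a bent 8 mm round steel bar in the plane y = 0, open upward: the nose on the downhill side goes through the ring; the post on the uphill side is centred at x 81, top z 60. With the tongue tip on the sill at the stop, raising the bar 16 to 19 degrees from the plate carries the ring above the nose.
- hook_seat (a point): Where the centre of the ring's crossbar lies when fastened, near platform x 60 to 65, z 22, with the bar parallel to the plate, its underside near z 18; axes as platform. The hook's inside runs from x 51 to 77, floor at z 17.5; the gate closes its mouth at z 52. With the tongue at the stop, swinging the bar down about the tongue brings the crossbar here.
- gate (a joint): Sprung gate of the snap hook: dark steel rod 7 mm thick, 25 mm long, hinged on the post at platform x 77, z 52, reaching downhill to the nose. Rad: 0 = shut (parallel to the plate), grows as its tip is pushed down into the hook, to 1.4. It opens only downward and springs back; the ring needs about 3 to 8 N on it and is past the tip when its crossbar centre is some 22 mm below the hinge.
- bar_grip (a point): Centre of the loose steel hold-down bar's finger grip, 20 mm above the bar's underside. x along the bar to its ring, y across, z up out of its top. The bar is 161 mm long, 6 mm thick, 0.14 kg, lies flat on the bench, ring towards the robot's left. The grip is a grey block 36 long, 16 wide, its top 34 mm above the underside; the bar below it is 16 wide too, so fingers may pass down its sides.
- bar_tongue (a point): Middle of the tip of the bar's flat tongue (24 mm wide, 16 mm at the very tip, 6 mm thick), 100 mm from the grip centre along -x and 3 mm above the underside. Axes as bar_grip.
- bar_ring (a point): Centre of the end crossbar of the bar's rectangular ring (8 mm round steel, along y), 57 mm from the grip centre along +x, 4 mm above the underside. The ring's opening is 26 mm wide (y) and reaches 20 mm back from the crossbar's inner face. Axes as bar_grip.
- bar: The same bar: origin on its underside, 20 mm below bar_grip; axes as bar_grip.
- cup: Bystander: screw-top sample cup, 62 mm across, 68 mm high, standing on the bench; origin at the centre of its underside.
- bottle: Bystander: dropper bottle, 30 mm across, 78 mm high, standing on the bench; origin at the centre of its underside.

How it is judged:
By the outcome, as a careful person would: the job done as asked, in the order asked, and still so for the second after the job is handed in, with the robot touching nothing.
It also fails if it takes over 42 s, if anything falls off the work surface, if the arm or the gripper's body presses on something with over 40 N, if the wrist force passes 120 N, or if a joint passes its speed limit or range.

ROBOT

A 7-joint arm with a two-finger parallel gripper is mounted at the origin on the work surface; the furniture and walls round the work are solid. World frame = base frame: x ahead of the robot, y to its left, z up, the work surface at z = 0. Lengths are in m, angles in rad, forces in N, time in s.
With the tool pointing down it reaches from about 0.4 to 0.85 m from the base axis. Payload 4.4 kg.
Tool frame: the origin (TCP) lies at the very end of the fingers, on their centre line; the grasp point (between the pads) lies 19 mm behind it; z points along the fingers, y is the direction in which the jaws open and shut (so a half turn about z gives the same grasp; the last joint's range is limited). The gripper opens to 94 mm and grips with 3 to 60 N. Pads are 16 mm wide; open, the fingers measure 119 mm over their backs; the gripper's body (75 mm by 177 mm) begins 78 mm behind the grasp point.
Start: joints at [1.132, 0.628, 0.038, 1.517, -0.027, 0.996, -0.02], TCP at [0.237, -0.605, 0.205] pointing down, gripper open.
Joint ranges: [-3.06, 3.06], [-0.37, 2.12], [-1.25, 1.32], [0.18, 2.47], [-1.1, 4.24], [0.23, 1.98], [-2.94, 2.94]. Speed limits (rad/s): [2.57, 2.57, 3.14, 3.14, 3.14, 3.14, 3.14].

INTERFACE

Orientations are given as a 3x3 rotation matrix whose columns are the frame's x, y, z axes.
In Python, from plant import bot gives the robot as it stands.
- The arm moves only by the tool arm_command, never from a script. Its argument "increments" is a list of rows, each an object with "gripper": the opening in per cent of the stroke, from 0 (shut) to 100 (fully open); "offset": the shift along the tool's x, y, z in m, a list of three; "turn": the turn about the tool's z in rad. In form: [{"gripper": gripper, "offset": [dx, dy, dz], "turn": turn}, ...]. A call has 1 to 5 rows; each row is the pose to reach, as a shift and turn from the pose commanded when the call began, along the tool's axes at that moment; what a row does not reach only later rows make up. A row lasts 1/10 s, in which the tool goes at most 50 mm and 8.59 degrees, less where a joint would pass 70% of its speed; a pose out of reach is approached as far as the arm can. A call with a gripper value outside its range is refused whole. The fingers move at their own pace and stop on an object; the grip force is fixed at half the most. Time passes only in rows, so rows that repeat a pose let the fingers close. It gives the time, the measured TCP pose, the force and the opening at its end, in the units of the state.
- bot.get_state(): the state, without advancing time (a new reading comes with each control period).
- bot.snapshot(name): name is "side" or "top" or "wrist"; returns (picture, depth): 384x512x3 uint8, red, green, blue; 384x512 float32, m along the optical axis (not along the pixel's ray), 0 where there is no reading.
- bot.calibration(name): a dict with "fx", "fy", "cx", "cy" (pixels), "k1" (the pictures are not rectified: a ray, as slopes to the right and down, at radius r is drawn at 1 + k1 r^2 times it, then the intrinsics apply), "rvec" (rotation vector, rad) and "tvec" (3), from world to camera coordinates, as OpenCV has them. Camera axes: x right, y down, z forward; pixel columns grow to the right and rows downward; lengths in m; the calibration is good to about 2 mm. A picture is of the moment at which its call begins: read the wrist's pose just before it. calibration takes no time and is no camera call; for the wrist camera it gives the pose at the moment of the call.
- bot.hand_in(): hands the job in, once; it reports no verdict.
Trained networks look in the newest picture that a camera, given by its name, has taken for a name from the list of things; names that differ only in an ending like _2 or _b are one class to them, and where a whole thing is asked for, a point or a joint stands for the part that bears it (a point fixed in the world has none). Each returns a list of dicts, best first, with "score" (0 to 1); they miss things now and then, are a little off and sometimes report something else, mostly with a low value. They report only what shows in the picture. A call takes as long as a camera call.
- bot.look_for(name, camera): "rect" ([centre column, centre row, width, height] in pixels, round what is visible of it).
- bot.pinpoint(name, camera): "at" ([column, row] in pixels: a listed point, or the origin of a listed thing).
The state is a dict: "time_s": time; "qpos": joint angles; "qvel": joint speeds; "tau": joint torques, N m; "ee_pos": TCP position; "eef_rot": TCP orientation; "ft_force": force on the tool from outside, world axes, zero at the start; "wrist_torque": the same for the moment, N m; "finger_gap": finger opening in m.
Only numpy, scipy, OpenCV 4.12 (cv2) and the standard library are available. Lean on these libraries where they do the work, as an engineer would, in place of code of your own. Each camera call takes 0.05 s, during which the arm holds its last target.

## Working session

There is one attempt and no reset: what is moved stays moved. The work goes in short steps, Python scripts to look and compute and a tool call to move; the robot and the scene stay as the last step left them, time stands still between calls to the robot, and variables do not carry over. Pictures are saved under pics/ and viewed, and the job is handed in when it is done.

Besides the shell and the picture viewer there is one more tool, called after "Call:" by a JSON object that holds its "method" and its "body". arm_command: Moves the arm, as the interface text tells. Its arguments: {"type":"object","properties":{"increments":{"type":"array"}},"required":["increments"]}

```bash
ls; mkdir -p pics; cat > h.py <<'E'
import numpy as np, cv2
from plant import bot
def cal(n):
    c=bot.calibration(n); R=cv2.Rodrigues(np.array(c['rvec'],float))[0]; return c,R,np.array(c['tvec'],float).ravel()
def ray(n,uv,C=None):
    c,R,t=C or cal(n)
    xd=(uv[0]-c['cx'])/c['fx']; yd=(uv[1]-c['cy'])/c['fy']
    x,y=xd,yd
    for _ in range(20):
        f=1+c['k1']*(x*x+y*y); x,y=xd/f,yd/f
    d=R.T@np.array([x,y,1.]); o=-R.T@t
    return o,d
def at_depth(n,uv,z,C=None):
    o,d=ray(n,uv,C); return o+d*z
def at_z(n,uv,h,C=None):
    o,d=ray(n,uv,C); return o+d*(h-o[2])/d[2]
def proj(n,P,C=None):
    c,R,t=C or cal(n)
    p=R@np.array(P)+t; x,y=p[0]/p[2],p[1]/p[2]; f=1+c['k1']*(x*x+y*y)
    return np.array([c['cx']+c['fx']*x*f,c['cy']+c['fy']*y*f])
def snap(n,fn):
    C=cal(n); im,d=bot.snapshot(n); cv2.imwrite('pics/'+fn+'.png',im[:,:,::-1]); np.save('pics/'+fn+'.npy',d); return im,d,C
E
python3 - <<'E'
from h import *
for n in ['side','top']:
    im,d,C=snap(n,n+'0')
    print(n,C[0])
    for k in ['platform','sill','beam','nose','hook_seat','gate','bar_grip','bar_tongue','bar_ring','cup','bottle']:
        r=bot.pinpoint(k,n)[:2]
        print(k,[(np.round(q['at'],1),round(q['score'],2)) for q in r])
print(bot.get_state())
E
```

```text
pics
side {'fx': 347.74263066566687, 'fy': 347.74263066566687, 'cx': 254.09271499766072, 'cy': 197.14278161235328, 'k1': -0.0101991187905279, 'rvec': array([ 2.14467338,  0.31775932, -0.19546485]), 'tvec': array([-0.43587026,  0.04602216,  1.03890104])}
platform [(array([262.8, 251. ]), 0.93)]
sill []
beam [(array([247.1, 278.9]), 0.64)]
nose [(array([270.2, 221.3]), 0.98)]
hook_seat [(array([271.1, 225.1]), 0.69)]Traceback (most recent call last):
  File "<stdin>", line 6, in <module>
ValueError: it knows: bar, bar_grip, bar_ring, bar_tongue, beam, bottle, cup, hook_seat, nose, platform, sill
```

```bash

python3 - <<'E'
from h import *
for n in ['top','side']:
    im,d,C=snap(n,n+'0')
    if n=='top':print(n,C[0])
    for k in ['platform','sill','beam','nose','bar_grip','bar_tongue','bar_ring','cup','bottle']:
        if n=='side' and k in('platform','sill','beam','nose'): continue
        r=bot.pinpoint(k,n)[:2]
        print(k,[(np.round(q['at'],1),round(q['score'],2)) for q in r])
s=bot.get_state();print(s['time_s'],s['ee_pos'],s['eef_rot'],s['finger_gap'],s['ft_force'])
E
```

```text
top {'fx': 390.65024159426986, 'fy': 390.65024159426986, 'cx': 255.5420661580568, 'cy': 195.9444409120307, 'k1': -0.09012175265703275, 'rvec': array([ 2.14816211, -2.18940009,  0.14847208]), 'tvec': array([0.00832414, 0.49864791, 1.07210616])}
platform [(array([300.4, 183.6]), 0.87)]
sill [(array([334.9, 185.2]), 0.64), (array([297.5, 183.5]), 0.2)]
beam [(array([332.7, 187. ]), 0.68)]
nose [(array([291.7, 180.1]), 0.59)]
bar_grip [(array([184.6, 173.5]), 0.85)]
bar_tongue [(array([216.9, 184.5]), 0.67)]
bar_ring [(array([167. , 169.7]), 0.97)]
cup []
bottle []
bar_grip []
bar_tongue []
bar_ring []
cup [(array([243.9, 229. ]), 0.58), (array([214.9, 243.4]), 0.27)]
bottle [(array([212.9, 243.6]), 0.66)]
1.1 [ 0.2367971  -0.60534746  0.20546368] [[ 9.31321399e-01  3.64198365e-01  3.96342335e-05]
 [ 3.64198365e-01 -9.31321400e-01  1.42564719e-05]
 [ 4.21043936e-05  1.15736568e-06 -9.99999999e-01]] 0.093965009643348 [-0.43772799 -0.31739186  0.47609109]
```

View pics/top0.png

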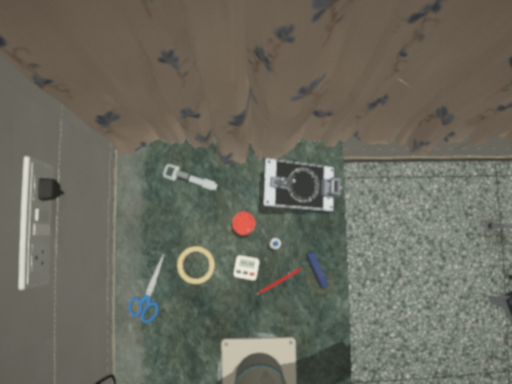

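View pics/side0.png

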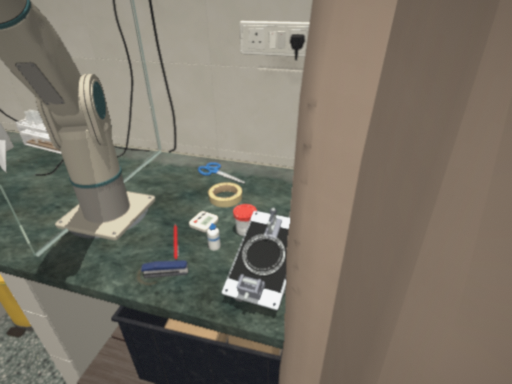

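```bash

python3 - <<'E'
from h import *
C=cal('top');d=np.load('pics/top0.npy')
o,_=ray('top',(256,192),C);print('cam',o)
for nm,uv,h in [('grip',(184.6,173.5),.02),('tongue',(216.9,184.5),.003),('ring',(167,169.7),.004),('platform',(300.4,183.6),.078),('sill',(334.9,185.2),.065),('beam',(332.7,187),.08),('nose',(291.7,180.1),.15),('cup',(243.5,223),.068),('bottle',(275.5,243.5),.078),('curtain',(300,130),.3),('c2',(100,130),.3),('c3',(230,150),.3),('leftwall',(90,250),.1),('c4',(300,60),.3)]:
    u,v=int(uv[0]),int(uv[1])
    z=d[v-1:v+2,u-1:u+2]; 
    print(nm,'hz',at_z('top',uv,h,C).round(3),'dep',at_depth('top',uv,float(np.median(z)),C).round(3))
C=cal('side');d=np.load('pics/side0.npy')
o,_=ray('side',(256,192),C);print('cam',o)
for nm,uv,h in [('platform',(262.8,251),.078),('beam',(247.1,278.9),.08),('nose',(270.2,221.3),.15),('bottle',(212.9,243.6),0),('cup',(243.9,229),0),('wall',(340,200),.3),('wall2',(300,300),.3),('wall3',(480,200),.3)]:
    u,v=int(uv[0]),int(uv[1])
    z=d[v-1:v+2,u-1:u+2]; 
    print(nm,'hz',at_z('side',uv,h,C).round(3),'dep',at_depth('side',uv,float(np.median(z)),C).round(3))
im=cv2.imread('pics/top0.png')[140:270,140:360]; cv2.imwrite('pics/topc.png',cv2.resize(im,None,fx=3.6,fy=3.6,interpolation=cv2.INTER_CUBIC))
E
```

```text
cam [0.3687739  0.02022449 1.12326641]
grip hz [0.568 0.201 0.02 ] dep [0.566 0.198 0.033]
tongue hz [0.537 0.11  0.003] dep [0.537 0.11  0.004]
ring hz [0.583 0.255 0.004] dep [0.584 0.255 0.   ]
platform hz [ 0.525 -0.123  0.078] dep [ 0.524 -0.122  0.079]
sill hz [ 0.52  -0.22   0.065] dep [ 0.52  -0.219  0.069]
beam hz [ 0.513 -0.21   0.08 ] dep [ 0.513 -0.21   0.083]
nose hz [ 0.523 -0.091  0.15 ] dep [ 0.523 -0.091  0.149]
cup hz [0.421 0.034 0.068] dep [0.421 0.034 0.067]
bottle hz [ 0.364 -0.051  0.078] dep [ 0.364 -0.051  0.076]
curtain hz [ 0.61  -0.096  0.3  ] dep [ 0.671 -0.125  0.09 ]
c2 hz [0.618 0.342 0.3  ] dep [0.649 0.382 0.197]
c3 hz [0.567 0.057 0.3  ] dep [0.618 0.067 0.088]
leftwall hz [0.355 0.438 0.1  ] dep [0.356 0.412 0.163]
c4 hz [ 0.773 -0.102  0.3  ] dep [ 0.654 -0.066  0.541]
cam [ 0.67767962 -0.66461838  0.60864525]
platform hz [ 0.514 -0.113  0.078] dep [ 0.515 -0.115  0.08 ]
beam hz [ 0.507 -0.203  0.08 ] dep [ 0.503 -0.192  0.067]
nose hz [ 0.526 -0.094  0.15 ] dep [ 0.525 -0.091  0.148]
bottle hz [ 0.356 -0.041  0.   ] dep [ 0.369 -0.067  0.025]
cup hz [0.415 0.039 0.   ] dep [0.427 0.008 0.027]
wall hz [ 0.666 -0.198  0.3  ] dep [ 0.675 -0.542  0.527]
wall2 hz [ 0.644 -0.408  0.3  ] dep [ 0.661 -0.534  0.452]
wall3 hz [ 0.873 -0.14   0.3  ] dep [ 0.678 -0.665  0.609]
```

View pics/topc.png

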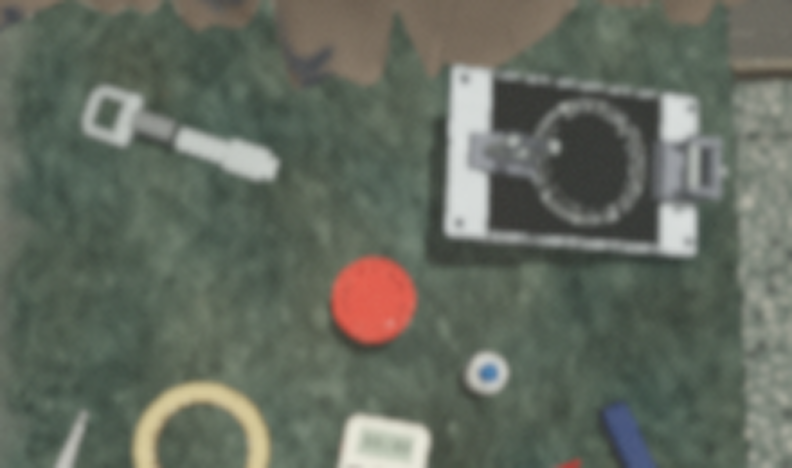

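```bash

python3 - <<'E'
from h import *
for n in ['top','side']:
    C=cal(n);d=np.load(f'pics/{n}0.npy')
    c,R,t=C
    vv,uu=np.mgrid[0:384,0:512]; pts=np.stack([uu.ravel(),vv.ravel()],1).astype(np.float32)
    K=np.array([[c['fx'],0,c['cx']],[0,c['fy'],c['cy']],[0,0,1]])
    un=cv2.undistortPoints(pts[:,None],K,np.array([c['k1'],0,0,0.]))[:,0]
    z=d.ravel(); P=np.c_[un*z[:,None],z]; W=(P-t)@R; W=W[z>0]
    np.save(f'pics/{n}W.npy',W)
    print(n)
    for y0 in np.arange(-.5,.5,.1):
        row=[]
        for z0 in np.arange(.05,.8,.1):
            m=(W[:,1]>y0)&(W[:,1]<y0+.1)&(W[:,2]>z0)&(W[:,2]<z0+.1)&(W[:,0]>.56)
            row.append('%.3f/%d'%(np.percentile(W[m,0],2),m.sum()) if m.sum()>5 else '-')
        print(round(y0,2),row)
E
```

```text
top
-0.5 ['0.629/684', '0.639/796', '0.644/1163', '0.650/1497', '0.655/1033', '0.697/31', '-', '-']
-0.4 ['0.659/630', '0.672/674', '0.677/797', '0.678/1124', '0.682/1798', '0.686/2257', '0.690/98', '-']
-0.3 ['0.659/506', '0.673/517', '0.674/674', '0.679/1195', '0.689/1595', '0.694/1943', '-', '-']
-0.2 ['0.561/750', '0.651/399', '0.648/621', '0.654/1157', '0.667/1543', '0.673/1793', '0.673/57', '-']
-0.1 ['0.562/783', '0.631/535', '0.634/693', '0.637/1230', '0.650/1710', '0.655/2709', '0.660/1120', '-']
-0.0 ['0.609/516', '0.623/559', '0.628/784', '0.632/1228', '0.640/1831', '0.648/2572', '0.653/1117', '-']
0.1 ['0.651/447', '0.664/575', '0.672/696', '0.674/1002', '0.671/1505', '0.684/2208', '0.678/142', '-']
0.2 ['0.669/485', '0.678/491', '0.678/756', '0.683/1086', '0.685/1774', '0.690/2366', '0.691/85', '-']
0.3 ['0.640/698', '0.648/741', '0.652/1127', '0.653/1390', '0.653/2188', '0.657/2994', '0.672/433', '-']
0.4 ['0.562/512', '0.562/675', '0.562/979', '0.562/1383', '0.562/2012', '0.616/86', '-', '-']
side
-0.5 ['-', '-', '-', '-', '-', '-', '-', '-']
-0.4 ['-', '-', '-', '-', '-', '-', '-', '-']
-0.3 ['-', '-', '-', '-', '-', '-', '-', '-']
-0.2 ['0.560/325', '-', '-', '-', '-', '-', '-', '-']
-0.1 ['0.560/21', '-', '-', '-', '-', '-', '-', '-']
-0.0 ['-', '-', '-', '-', '-', '-', '-', '-']
0.1 ['-', '-', '-', '-', '-', '-', '-', '-']
0.2 ['-', '-', '-', '-', '-', '-', '-', '-']
0.3 ['-', '-', '-', '-', '-', '-', '-', '-']
0.4 ['-', '-', '-', '-', '-', '-', '-', '-']
```

```bash
cat >> h.py <<'E'
def to(p,jaw_deg=None):
    """offset/turn from current measured pose to world TCP p with tool-y at jaw_deg"""
    s=bot.get_state(); R=np.array(s['eef_rot']); e=np.array(s['ee_pos'])
    off=R.T@(np.array(p)-e)
    a=np.degrees(np.arctan2(R[1,1],R[0,1])); t=0
    if jaw_deg is not None: t=-((jaw_deg-a+180)%360-180)
    print('t',round(s['time_s'],2),'ee',e.round(4),'jaw',round(a,2),'off',off.round(4),'turn',round(np.radians(t),4),'gap',round(s['finger_gap'],4),'F',np.round(s['ft_force'],1))
E
python3 -c "
from h import *
to([.45,-.2,.30],0);to([.56,.2,.28],72.4)"
```

```text
t 1.1 ee [ 0.2368 -0.6053  0.2055] jaw -68.64 off [ 0.3462 -0.2999 -0.0945] turn -1.198 gap 0.094 F [-0.4 -0.3  0.5]
t 1.1 ee [ 0.2368 -0.6053  0.2055] jaw -68.64 off [ 0.5943 -0.6323 -0.0745] turn -2.4616 gap 0.094 F [-0.4 -0.3  0.5]
```

Call:
{"method": "arm_command", "body": {"increments": [{"gripper": 100, "offset": [0.035, -0.03, -0.02], "turn": -0.14}, {"gripper": 100, "offset": [0.07, -0.06, -0.04], "turn": -0.28}, {"gripper": 100, "offset": [0.105, -0.09, -0.06], "turn": -0.42}, {"gripper": 100, "offset": [0.14, -0.12, -0.08], "turn": -0.56}, {"gripper": 100, "offset": [0.175, -0.15, -0.095], "turn": -0.7}]}}

```text
time_s: 1.6
ee_pos: [0.3459, -0.4006, 0.3019]
eef_rot: [[0.473, 0.881, 0.001], [0.881, -0.473, -0.002], [-0.001, 0.002, -1.0]]
ft_force: [0.5, -1.4, 0.8]
finger_gap: 0.0941
```

Call:
{"method": "arm_command", "body": {"increments": [{"gripper": 100, "offset": [0.045, 0.01, 0], "turn": -0.14}, {"gripper": 100, "offset": [0.09, 0.02, 0], "turn": -0.28}, {"gripper": 100, "offset": [0.135, 0.03, 0], "turn": -0.42}, {"gripper": 100, "offset": [0.18, 0.04, 0], "turn": -0.56}, {"gripper": 100, "offset": [0.225, 0.05, 0], "turn": -0.7}]}}

```text
time_s: 2.1
ee_pos: [0.4975, -0.2268, 0.3009]
eef_rot: [[-0.206, 0.979, 0.001], [0.979, 0.206, -0.001], [-0.001, 0.0, -1.0]]
ft_force: [0.4, -0.5, -1.0]
finger_gap: 0.0944
```

```bash
python3 -c "
from h import *
to([.56,.19,.28],72.4);print(bot.get_state()['qpos'])"
```

```text
t 2.1 ee [ 0.4975 -0.2268  0.3009] jaw 11.88 off [0.395  0.147  0.0206] turn -1.0562 gap 0.0944 F [ 0.4 -0.5 -1. ]
[ 0.6495825   0.40243594 -0.39720467  1.66828349  0.17093901  1.1043963
  0.41126073]
```

```bash
python3 - <<'E'
from h import *
im,d,C=snap('wrist','w0'); o,dd=ray('wrist',(C[0]['cx'],C[0]['cy']),C); print(o,dd)
for k in ['platform','sill','beam','nose','hook_seat']:
    for q in bot.pinpoint(k,'wrist')[:2]:
        u,v=q['at']; z=np.median(d[int(v)-1:int(v)+2,int(u)-1:int(u)+2]) if 0<=u<511 and 0<=v<383 else 0
        print(k,np.round(q['at'],1),round(q['score'],2),at_depth('wrist',q['at'],float(z),C).round(4))
E
```

```text
[ 0.48411894 -0.16291684  0.48129447] [ 0.047513   -0.2216152  -0.97397598]
platform [300.8  83.2] 0.79 [ 0.5224 -0.1166  0.0818]
sill [277.3 159.3] 0.64 [ 0.5144 -0.2113  0.0846]
beam [282.9 158.2] 0.82 [ 0.5208 -0.2084  0.0856]
nose [312.9  55.8] 0.81 [ 0.5218 -0.0966  0.1479]
hook_seat [317.8  39.1] 0.66 [ 0.5224 -0.0815  0.1514]
```

View pics/w0.png

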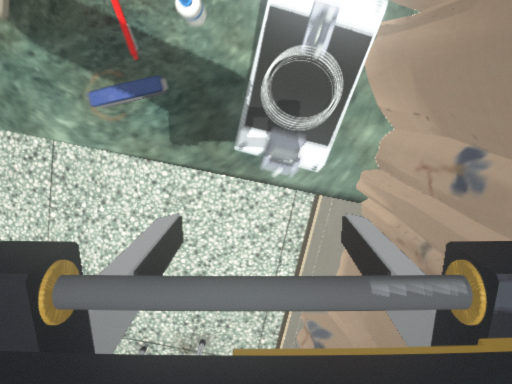

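Call:
{"method": "arm_command", "body": {"increments": [{"gripper": 100, "offset": [0.045, 0.017, 0.005], "turn": -0.14}, {"gripper": 100, "offset": [0.09, 0.034, 0.01], "turn": -0.28}, {"gripper": 100, "offset": [0.135, 0.05, 0.015], "turn": -0.42}, {"gripper": 100, "offset": [0.18, 0.067, 0.02], "turn": -0.56}, {"gripper": 100, "offset": [0.225, 0.084, 0.02], "turn": -0.7}]}}

```text
time_s: 2.9
ee_pos: [0.5331, 0.0083, 0.2801]
eef_rot: [[-0.785, 0.619, -0.001], [0.619, 0.785, -0.002], [-0.0, -0.002, -1.0]]
ft_force: [-0.3, 0.5, 0.2]
finger_gap: 0.0936
```

```bash
python3 -c "
from h import *
to([.54,.13,.25],72.4)"
python3 - <<'E'
from h import *
im,d,C=snap('wrist','w1'); o,dd=ray('wrist',(C[0]['cx'],C[0]['cy']),C); print(o,dd)
for k,h in [('platform',0),('beam',0),('nose',0),('bar_grip',.02),('bar_tongue',.003),('bar_ring',.004)]:
    for q in bot.pinpoint(k,'wrist')[:2]:
        u,v=q['at']; z=np.median(d[int(v)-1:int(v)+2,int(u)-1:int(u)+2]) if 0<=u<511 and 0<=v<383 else 0
        print(k,np.round(q['at'],1),round(q['score'],2),at_depth('wrist',q['at'],float(z),C).round(4),at_z('wrist',q['at'],h,C).round(4))
E
```

```text
t 2.9 ee [0.5331 0.0083 0.2801] jaw 51.74 off [0.0699 0.0999 0.0299] turn -0.3605 gap 0.0936 F [-0.3  0.5  0.2]
[0.48233732 0.04899404 0.46050405] [ 0.17697875 -0.14148744 -0.9739917 ]
platform [178.4 223.3] 0.59 [ 0.4992 -0.0234  0.2926] [ 0.5287 -0.1497  0.    ]
platform [123.5 263.7] 0.31 [ 0.4928 -0.0276  0.3475] [ 0.5249 -0.2631  0.    ]
beam [124.2 264.5] 0.97 [ 0.4931 -0.0268  0.3487] [ 0.5266 -0.2632  0.    ]
nose [177.4 236.4] 0.93 [ 0.5043 -0.028   0.2949] [ 0.5435 -0.165   0.    ]
bar_grip [397.1  92.7] 0.94 [0.5669 0.2027 0.0357] [0.57   0.2084 0.02  ]
bar_ring [432.9  79.2] 0.64 [0.5874 0.261  0.0095] [0.5887 0.2636 0.004 ]
bar_ring [200.7 218. ] 0.39 [ 0.5223 -0.06    0.1589] [ 0.5428 -0.116   0.004 ]
```

View pics/w1.png

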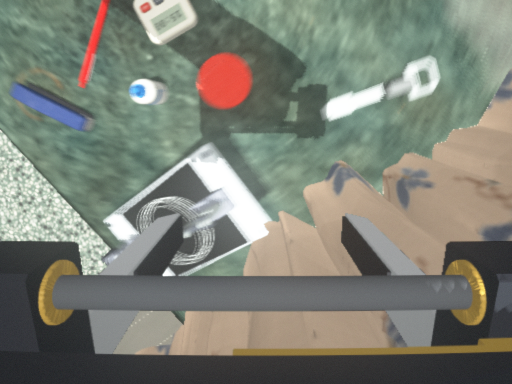

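Call:
{"method": "arm_command", "body": {"increments": [{"gripper": 100, "offset": [0.02, 0.035, 0.01], "turn": -0.12}, {"gripper": 100, "offset": [0.04, 0.07, 0.02], "turn": -0.24}, {"gripper": 100, "offset": [0.07, 0.1, 0.03], "turn": -0.355}, {"gripper": 100, "offset": [0.07, 0.1, 0.03], "turn": -0.355}]}}

```text
time_s: 3.65
ee_pos: [0.539, 0.1358, 0.2497]
eef_rot: [[-0.953, 0.302, -0.002], [0.302, 0.953, 0.004], [0.003, 0.003, -1.0]]
ft_force: [-0.4, -0.1, 0.8]
finger_gap: 0.0939
```

```bash

python3 - <<'E'
from h import *
im,d,C=snap('wrist','w2')
for k,h in [('bar_grip',.02),('bar_tongue',.003),('bar_ring',.004)]:
    for q in bot.pinpoint(k,'wrist')[:2]:
        u,v=q['at']; z=np.median(d[int(v)-1:int(v)+2,int(u)-1:int(u)+2]) if 0<=u<511 and 0<=v<383 else 0
        print(k,np.round(q['at'],1),round(q['score'],2),at_depth('wrist',q['at'],float(z),C).round(4),at_z('wrist',q['at'],h,C).round(4))
to([.568,.203,.10],72)
E
```

```text
bar_grip [321.8 171.6] 0.56 [0.5649 0.2072 0.035 ] [0.5682 0.2091 0.02  ]
bar_tongue [82.  78.5] 0.6 [ 0.3695 -0.0352  0.0328] [ 0.3614 -0.0494  0.003 ]
bar_ring [357.6 167.8] 0.93 [0.581  0.2584 0.0058] [0.5814 0.2589 0.004 ]
t 3.85 ee [0.5414 0.1283 0.2505] jaw 71.76 off [-0.0018  0.0795  0.1503] turn -0.0042 gap 0.0941 F [ 0.1 -0.1  0.1]
```

View pics/w2.png

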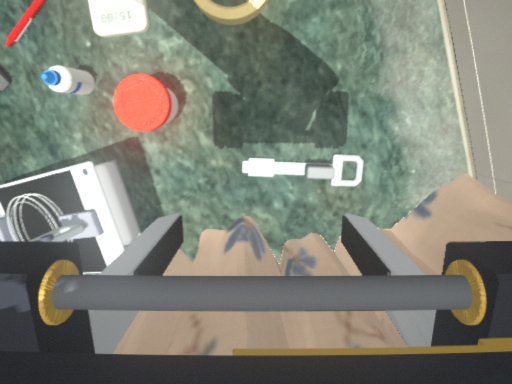

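```bash

python3 - <<'E'
from h import *
C=cal('wrist')
im=cv2.imread('pics/w2.png'); cv2.imwrite('pics/w2c.png',cv2.resize(im[140:200,230:380],None,fx=5,fy=5,interpolation=cv2.INTER_CUBIC))
E
```

```text
(no output)
```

View pics/w2c.png

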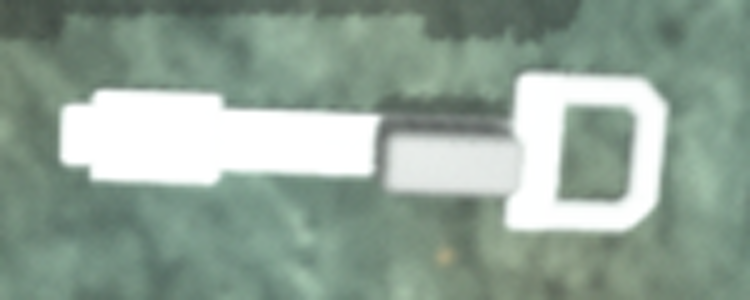

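```bash

python3 - <<'E'
from h import *
C=cal('wrist')
T=at_z('wrist',(242.4,166.8),.005,C);G=at_z('wrist',(320.4,173.2),.034,C);Rg=at_z('wrist',(360,170.4),.007,C)
print(T,G,Rg,np.linalg.norm(Rg-T),np.degrees(np.arctan2(*(Rg-T)[[1,0]])))
u=(Rg-T)/np.linalg.norm(Rg-T);print('grip from tip',T+.1*u, np.linalg.norm((G-T)[:2]))
E
```

```text
[0.53575087 0.1024941  0.005     ] [0.57035768 0.19613758 0.034     ] [0.58954126 0.25108157 0.007     ] 0.1580368447270678 70.09915800707486
grip from tip [0.56978748 0.19651488 0.00626553] 0.09983352684676508
```

Call:
{"method": "arm_command", "body": {"increments": [{"gripper": 65, "offset": [-0.001, 0.03, 0.04], "turn": 0}, {"gripper": 65, "offset": [-0.001, 0.06, 0.08], "turn": 0}, {"gripper": 65, "offset": [-0.001, 0.078, 0.12], "turn": 0}, {"gripper": 65, "offset": [-0.001, 0.078, 0.15], "turn": 0}, {"gripper": 65, "offset": [-0.001, 0.078, 0.15], "turn": 0}]}}

```text
time_s: 4.35
ee_pos: [0.5639, 0.2014, 0.0967]
eef_rot: [[-0.95, 0.311, -0.007], [0.311, 0.95, -0.005], [0.005, -0.006, -1.0]]
ft_force: [-0.8, -1.3, -0.0]
finger_gap: 0.0617
```

```bash

python3 - <<'E'
from h import *
im,d,C=snap('wrist','w3');to([.568,.203,.014],71)
E
```

```text
t 4.4 ee [0.5654 0.2021 0.0992] jaw 71.85 off [-0.0024  0.002   0.0852] turn 0.0149 gap 0.0613 F [ 0.2 -1.4  0.4]
```

View pics/w3.png

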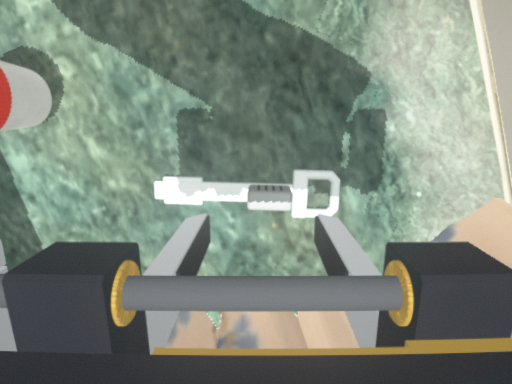

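```bash

python3 - <<'E'
from h import *
C=cal('wrist')
im=cv2.imread('pics/w3.png'); cv2.imwrite('pics/w3c.png',cv2.resize(im[160:230,145:345],None,fx=4,fy=4,interpolation=cv2.INTER_CUBIC))
T=at_z('wrist',(155,190),.005,C);G=at_z('wrist',(270,200),.034,C);Rg=at_z('wrist',(334,193.5),.007,C)
print(T,G,Rg,np.linalg.norm(Rg-T),np.degrees(np.arctan2(*(Rg-T)[[1,0]])))
u=(Rg-T)/np.linalg.norm(Rg-T);print('grip from tip',T+.1*u, np.linalg.norm((G-T)[:2]))
print(proj('wrist',[.5654,.2021,.0992],C),proj('wrist',[.5654,.2021,.034],C))
E
```

```text
[0.53495253 0.11247197 0.005     ] [0.56780124 0.20807187 0.034     ] [0.58666894 0.26155748 0.007     ] 0.15781342844555407 70.86880483223936
grip from tip [0.56772313 0.20694144 0.00626732] 0.10108600233286154
[261.55799166 227.36835064] [261.89649252 199.48572803]
```

View pics/w3c.png

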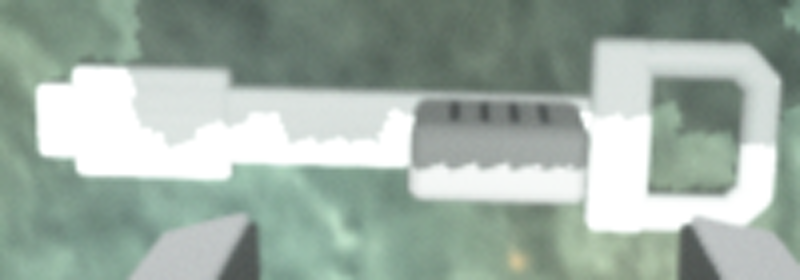

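Call:
{"method": "arm_command", "body": {"increments": [{"gripper": 65, "offset": [-0.001, 0.006, 0.03], "turn": 0.015}, {"gripper": 65, "offset": [-0.001, 0.006, 0.06], "turn": 0.015}, {"gripper": 65, "offset": [-0.001, 0.006, 0.083], "turn": 0.015}, {"gripper": 65, "offset": [-0.001, 0.006, 0.085], "turn": 0.015}, {"gripper": 30, "offset": [-0.001, 0.006, 0.085], "turn": 0.015}]}}

```text
time_s: 4.9
ee_pos: [0.5701, 0.2096, 0.0173]
eef_rot: [[-0.946, 0.325, 0.002], [0.325, 0.946, 0.0], [-0.002, 0.001, -1.0]]
ft_force: [-0.0, -0.6, 0.2]
finger_gap: 0.0562
```

Call:
{"method": "arm_command", "body": {"increments": [{"gripper": 20, "offset": [0, 0, 0], "turn": 0}, {"gripper": 20, "offset": [0, 0, 0], "turn": 0}, {"gripper": 20, "offset": [0, 0, 0], "turn": 0}]}}

```text
time_s: 5.2
ee_pos: [0.5695, 0.2093, 0.017]
eef_rot: [[-0.946, 0.324, 0.002], [0.324, 0.946, -0.001], [-0.002, -0.001, -1.0]]
ft_force: [-0.7, -2.7, 7.0]
finger_gap: 0.0355
```

Call:
{"method": "arm_command", "body": {"increments": [{"gripper": 20, "offset": [0, 0, -0.02], "turn": 0}, {"gripper": 20, "offset": [0.035, -0.013, -0.02], "turn": -0.14}, {"gripper": 20, "offset": [0.075, -0.026, -0.02], "turn": -0.28}, {"gripper": 20, "offset": [0.075, -0.026, -0.015], "turn": -0.33}, {"gripper": 20, "offset": [0.075, -0.026, -0.005], "turn": -0.33}]}}

```text
time_s: 5.7
ee_pos: [0.4893, 0.2107, 0.0213]
eef_rot: [[-1.0, -0.003, 0.002], [-0.003, 1.0, 0.002], [-0.002, 0.002, -1.0]]
ft_force: [0.9, 0.2, -1.0]
finger_gap: 0.0361
```

Call:
{"method": "arm_command", "body": {"increments": [{"gripper": 20, "offset": [0, 0, 0.004], "turn": 0}, {"gripper": 20, "offset": [0, 0, 0.005], "turn": 0}, {"gripper": 65, "offset": [0, 0, 0.004], "turn": 0}, {"gripper": 65, "offset": [0, 0, 0.004], "turn": 0}]}}

```text
time_s: 6.1
ee_pos: [0.4906, 0.2102, 0.0166]
eef_rot: [[-1.0, 0.001, 0.002], [0.001, 1.0, 0.001], [-0.002, 0.001, -1.0]]
ft_force: [0.5, -0.3, 0.3]
finger_gap: 0.0486
```

Call:
{"method": "arm_command", "body": {"increments": [{"gripper": 65, "offset": [0, 0, -0.02], "turn": 0}, {"gripper": 65, "offset": [0, 0, -0.05], "turn": 0}, {"gripper": 65, "offset": [0, 0, -0.09], "turn": 0.14}, {"gripper": 65, "offset": [0, 0, -0.1], "turn": 0.28}, {"gripper": 65, "offset": [0, 0, -0.1], "turn": 0.42}]}}

```text
time_s: 6.6
ee_pos: [0.4914, 0.2108, 0.1184]
eef_rot: [[-0.91, 0.414, 0.004], [0.414, 0.91, 0.003], [-0.003, 0.004, -1.0]]
ft_force: [-0.5, 1.5, -0.7]
finger_gap: 0.0611
```

Call:
{"method": "arm_command", "body": {"increments": [{"gripper": 65, "offset": [0, 0, 0], "turn": 0.14}, {"gripper": 65, "offset": [0, 0, 0], "turn": 0.28}, {"gripper": 65, "offset": [0, 0, 0], "turn": 0.42}, {"gripper": 65, "offset": [0, 0, 0], "turn": 0.56}, {"gripper": 65, "offset": [0, 0, 0], "turn": 0.7}]}}

```text
time_s: 7.1
ee_pos: [0.49, 0.21, 0.1163]
eef_rot: [[-0.43, 0.903, 0.001], [0.903, 0.43, 0.0], [0.0, 0.001, -1.0]]
ft_force: [0.1, -0.5, -0.3]
finger_gap: 0.0615
```

Call:
{"method": "arm_command", "body": {"increments": [{"gripper": 65, "offset": [0, 0, 0], "turn": 0.15}, {"gripper": 65, "offset": [0, 0, 0], "turn": 0.3}, {"gripper": 65, "offset": [0, 0, 0], "turn": 0.45}, {"gripper": 65, "offset": [0, 0, 0], "turn": 0.45}]}}

```text
time_s: 7.5
ee_pos: [0.4899, 0.2101, 0.1164]
eef_rot: [[-0.001, 1.0, 0.001], [1.0, 0.001, -0.0], [-0.0, 0.001, -1.0]]
ft_force: [0.6, -0.2, -0.3]
finger_gap: 0.061
```

```bash

python3 - <<'E'
from h import *
im,d,C=snap('wrist','w4');to([.490,.210,.014],0)
cv2.imwrite('pics/w4b.png',im[:,:,::-1])
for k,h in [('bar_grip',.02),('bar_tongue',.003),('bar_ring',.004)]:
    for q in bot.pinpoint(k,'wrist')[:1]:
        print(k,np.round(q['at'],1),round(q['score'],2),at_z('wrist',q['at'],h,C).round(4))
E
```

```text
t 7.55 ee [0.4897 0.2101 0.1163] jaw 0.26 off [-1.000e-04  2.000e-04  1.023e-01] turn 0.0046 gap 0.0615 F [-0.1 -0.6 -0.9]
bar_grip [256.7 194.8] 0.75 [0.4857 0.2064 0.02  ]
bar_tongue [259.2 285.1] 0.65 [0.4876 0.1077 0.003 ]
bar_ring [258.6 124.8] 0.9 [0.4874 0.2671 0.004 ]
```

View pics/w4.png

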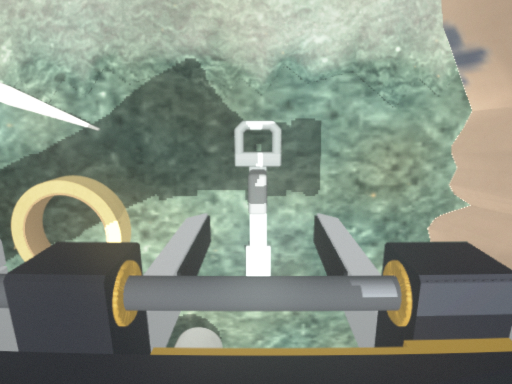

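```bash

python3 - <<'E'
from h import *
im=cv2.imread('pics/w0.png'); cv2.imwrite('pics/w0c.png',cv2.resize(im[0:190,220:400],None,fx=4,fy=3.1*1.29,interpolation=cv2.INTER_CUBIC)[:,:])
print(cv2.imread('pics/w0c.png').shape)
# hand-eye: camera in tcp
c,R,t=cal('wrist'); s=bot.get_state(); Re=np.array(s['eef_rot']);e=np.array(s['ee_pos'])
o=-R.T@t; print('cam in tcp',(Re.T@(o-e)).round(4)); Rc=Re.T@R.T; print(Rc.round(4)); np.savez('he.npz',p=Re.T@(o-e),R=Rc)
E
```

```text
(760, 720, 3)
cam in tcp [ 6.510e-02  1.000e-04 -1.805e-01]
[[-9.000e-04 -9.742e-01 -2.258e-01]
 [ 1.000e+00 -1.000e-03  4.000e-04]
 [-6.000e-04 -2.258e-01  9.742e-01]]
```

View pics/w0c.png

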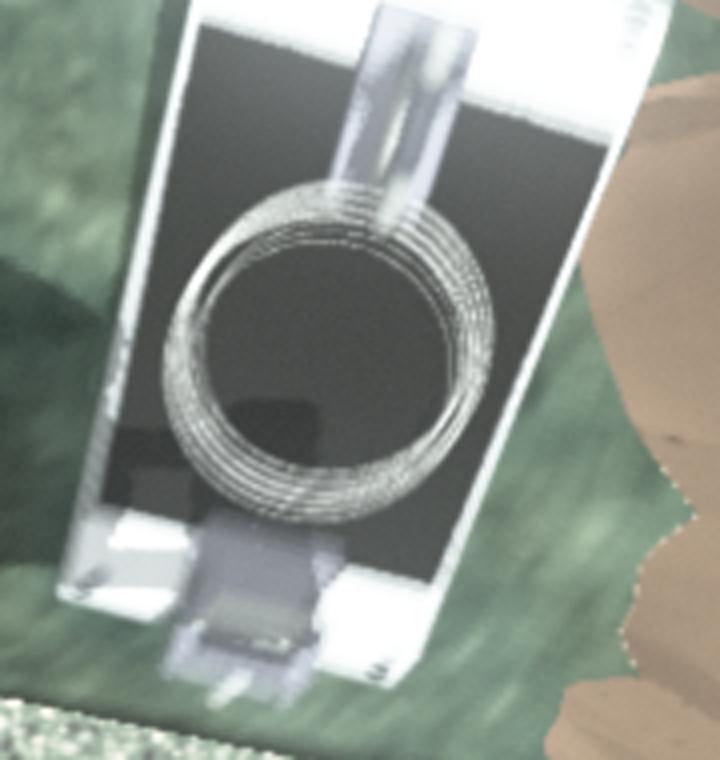

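```bash
cat > plat.py <<'E'
from h import *
from scipy.optimize import least_squares
he=np.load('he.npz')
S=np.radians(22)
def RP(psi): # psi: heading of uphill horizontal dir
    u=np.array([np.cos(psi),np.sin(psi),0]);x=u*np.cos(S)+np.array([0,0,np.sin(S)])
    z=-u*np.sin(S)+np.array([0,0,np.cos(S)]); y=np.cross(z,x); return np.c_[x,y,z]
E
cat > fit.py <<'E'
from plat import *
c=cal('wrist')[0]
j=np.radians(11.88)
Re=np.c_[[np.sin(-0)+-np.sin(-j)*-1*-1,0,0],[0,0,0],[0,0,0]]
yt=np.array([np.cos(j),np.sin(j),0]);zt=np.array([0,0,-1.]);xt=np.cross(yt,zt);Re=np.c_[xt,yt,zt]
e=np.array([.4975,-.2268,.3009]); o=e+Re@he['p']; print(o)
o=np.array([.48411894,-.16291684,.48129447])
R=(Re@he['R']).T; C=(c,R,-R@o)
obs=[]
def c2(x,y): return np.array([220+x/4,y/4.])
LL,LR=c2(60,597),c2(393,687)
Lt,Rt=c2(195,0),c2(672,0); Rm=c2(540,345)
def res(p):
    M=RP(p[2]);O=np.array([p[0],p[1],.078+p[3]])
    P=lambda a,b,h=0: proj('w',O+M@np.array([a,b,h])/1000,C)
    r=list(P(-106,62)-LL)+list(P(-106,-62)-LR)
    def line(q,b):
        A,B=P(-106,b),P(106,b); n=np.array([B[1]-A[1],A[0]-B[0]]);n/=np.linalg.norm(n);return n@(q-A)
    r+=[line(Lt,62),line(Rt,-62),line(Rm,-62),p[3]*300]
    return r
f=least_squares(res,[.52,-.117,np.pi/2,0]);print(f.x,np.degrees(f.x[2]),np.round(f.fun,2))
M=RP(f.x[2]);O=f.x[:3]*[1,1,0]+[0,0,.078+f.x[3]]
for n,v in dict(beam=(-82,0,36),nose=(47,0,58),post=(81,0,60),stop=(-95,0,21)).items(): 
    w=O+M@np.array(v)/1000;print(n,w.round(4),proj('w',w,C).round(1), 'top',proj('top',w).round(1),'side',proj('side',w).round(1))
E
python3 fit.py
```

```text
[ 0.48419417 -0.16304361  0.48136679]
[ 0.5233564  -0.12079029  1.5184728  -0.00460491] 87.00208303100236 [-0.69  0.03  1.12 -0.01 -1.11  1.39 -0.67 -1.38]
beam [ 0.5187 -0.2102  0.0761] [280.6 158.5] top [332.3 185.3] side [251.3 284.2]
nose [ 0.5245 -0.099   0.1448] [314.7  59.7] top [294.6 179.8] side [269.1 224.5]
post [ 0.5261 -0.0682  0.1594] [326.6  23.5] top [283.  178.5] side [273.6 211. ]
stop [ 0.5183 -0.2166  0.0573] [278.5 161.3] top [333.2 186.4] side [250.4 292.9]
```

```bash
sed -i "s/,p\[3\]\*300\]/,p[3]*3000]\n    for n,Cx in (('w',C),('top',CT),('side',CS)):\n        for v,uv in N[n]: r+=list((proj(n,O+M@np.array(v)\/1000,Cx)-uv)*.7)/; s/^def res/CT=cal('top');CS=cal('side');B=(-82,0,36);NO=(47,0,58)\nN=dict(w=[(B,(282.9,158.2)),(NO,(312.9,55.8))],top=[(B,(332.7,187)),(NO,(291.7,180.1))],side=[(B,(247.1,278.9)),(NO,(270.2,221.3))])\ndef res/" fit.py; python3 fit.py
```

```text
[ 0.48419417 -0.16304361  0.48136679]
[ 5.22547937e-01 -1.19136598e-01  1.51744117e+00  2.34108005e-05] 86.94297454712013 [-1.38 -0.99  1.34 -0.67 -2.09  1.51 -0.63  0.07 -1.73 -0.44  1.5   0.83
 -0.45 -1.13  1.71 -0.17  2.81  2.07 -0.89  0.68]
beam [ 0.5178 -0.2085  0.0807] [280.4 157.6] top [332.1 185.4] side [251.1 281.9]
nose [ 0.5237 -0.0973  0.1494] [315.  57.] top [294.1 179.9] side [268.9 222.3]
post [ 0.5254 -0.0666  0.164 ] [327.3  20.1] top [282.5 178.5] side [273.4 208.8]
stop [ 0.5174 -0.2149  0.0619] [278.3 160.5] top [332.9 186.5] side [250.2 290.6]
```

Call:
{"method": "arm_command", "body": {"increments": [{"gripper": 50, "offset": [-0.002, -0.002, 0.04], "turn": 0}, {"gripper": 50, "offset": [-0.002, -0.002, 0.08], "turn": 0}, {"gripper": 50, "offset": [-0.002, -0.002, 0.106], "turn": 0}, {"gripper": 50, "offset": [-0.002, -0.002, 0.109], "turn": 0}, {"gripper": 50, "offset": [-0.002, -0.002, 0.109], "turn": 0}]}}

```text
time_s: 8.2
ee_pos: [0.487, 0.2079, 0.0072]
eef_rot: [[-0.003, 1.0, -0.001], [1.0, 0.003, -0.0], [-0.0, -0.001, -1.0]]
ft_force: [-0.1, 0.1, 0.5]
finger_gap: 0.0469
```

Call:
{"method": "arm_command", "body": {"increments": [{"gripper": 5, "offset": [0, 0, 0], "turn": 0}, {"gripper": 5, "offset": [0, 0, 0], "turn": 0}, {"gripper": 5, "offset": [0, 0, 0], "turn": 0}, {"gripper": 5, "offset": [0, 0, 0], "turn": 0}]}}

```text
time_s: 8.6
ee_pos: [0.4877, 0.208, 0.0083]
eef_rot: [[-0.002, 1.0, 0.001], [1.0, 0.002, 0.001], [0.001, 0.001, -1.0]]
ft_force: [-0.9, 0.1, 1.0]
finger_gap: 0.0185
```

Call:
{"method": "arm_command", "body": {"increments": [{"gripper": 5, "offset": [0, 0, 0], "turn": 0}, {"gripper": 5, "offset": [0, 0, -0.03], "turn": 0}, {"gripper": 5, "offset": [0, 0, -0.07], "turn": 0}, {"gripper": 5, "offset": [0, 0, -0.11], "turn": 0.025}, {"gripper": 5, "offset": [0, 0, -0.11], "turn": 0.05}]}}

```text
time_s: 9.1
ee_pos: [0.4905, 0.2096, 0.1221]
eef_rot: [[0.049, 0.999, 0.009], [0.999, -0.049, 0.004], [0.005, 0.008, -1.0]]
ft_force: [-0.5, -0.1, -1.5]
finger_gap: 0.0156
```

```bash

python3 - <<'E'
from plat import *
im,d,C=snap('wrist','w5');to([.490,.210,.014],0)
s=bot.get_state();e=np.array(s['ee_pos']);h=e[2]-.007
for k,hh in [('bar_grip',.02),('bar_tongue',.003),('bar_ring',.004)]:
    for q in bot.pinpoint(k,'wrist')[:1]:
        p=at_z('wrist',q['at'],h+hh,C); print(k,np.round(q['at'],1),round(q['score'],2),p.round(4),(p-e).round(4))
E
```

```text
t 9.15 ee [0.489  0.2086 0.1198] jaw -2.89 off [0.0011 0.0004 0.1058] turn -0.0504 gap 0.0153 F [ 0.3 -0.3 -2. ]
bar_grip [259.8 232.2] 0.8 [0.4895 0.2109 0.1328] [0.0005 0.0023 0.013 ]
bar_tongue [260.2 361.1] 0.73 [0.4846 0.1104 0.1158] [-0.0044 -0.0982 -0.004 ]
bar_ring [261.9 125.7] 0.55 [0.4938 0.269  0.1168] [ 0.0047  0.0604 -0.003 ]
```

View pics/w5.png

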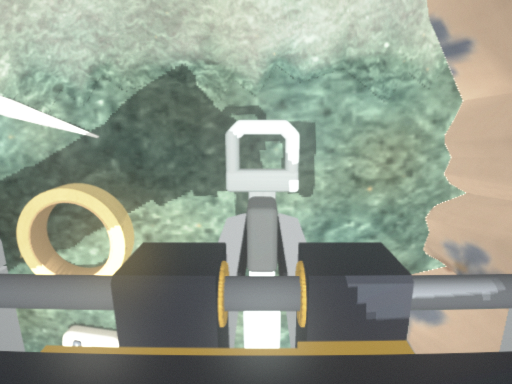

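Call:
{"method": "arm_command", "body": {"increments": [{"gripper": 5, "offset": [-0.01, 0, -0.04], "turn": 0}, {"gripper": 5, "offset": [-0.04, 0, -0.08], "turn": 0}, {"gripper": 5, "offset": [-0.08, 0.004, -0.11], "turn": 0}, {"gripper": 5, "offset": [-0.12, 0.006, -0.12], "turn": 0}, {"gripper": 5, "offset": [-0.165, 0.008, -0.12], "turn": 0}]}}

```text
time_s: 9.8
ee_pos: [0.4877, 0.0419, 0.2378]
eef_rot: [[0.046, 0.999, 0.001], [0.999, -0.046, 0.0], [0.001, 0.001, -1.0]]
ft_force: [0.7, -0.1, -0.7]
finger_gap: 0.0156
```

Call:
{"method": "arm_command", "body": {"increments": [{"gripper": 5, "offset": [-0.04, 0.005, 0], "turn": 0}, {"gripper": 5, "offset": [-0.08, 0.01, 0], "turn": 0}, {"gripper": 5, "offset": [-0.12, 0.025, 0], "turn": 0}, {"gripper": 5, "offset": [-0.155, 0.038, 0], "turn": 0}, {"gripper": 5, "offset": [-0.164, 0.041, 0], "turn": 0}]}}

```text
time_s: 10.3
ee_pos: [0.5199, -0.1284, 0.2353]
eef_rot: [[0.054, 0.999, -0.003], [0.999, -0.054, -0.002], [-0.002, -0.003, -1.0]]
ft_force: [0.9, -0.1, -1.0]
finger_gap: 0.0162
```

```bash

python3 - <<'E'
from plat import *
im,d,C=snap('wrist','w6');to([.5223,-.1221,.20],-3)
im,d,C=snap('top','t6');to([.5223,-.1221,.20],-3)
s=bot.get_state();e=np.array(s['ee_pos']);h=e[2]-.0075
for k,hh in [('bar_grip',.02),('bar_tongue',.003),('bar_ring',.004)]:
    for q in bot.pinpoint(k,'top')[:1]:
        p=at_z('top',q['at'],h+hh,C); print(k,np.round(q['at'],1),round(q['score'],2),p.round(4),(p-e).round(4))
im=cv2.imread('pics/t6.png'); cv2.imwrite('pics/t6c.png',cv2.resize(im[140:230,240:370],None,fx=6,fy=6,interpolation=cv2.INTER_CUBIC))
E
```

```text
t 10.35 ee [ 0.5199 -0.1276  0.2354] jaw -3.07 off [0.0056 0.0022 0.0354] turn -0.0013 gap 0.0155 F [ 1.3 -1.6 -1.7]
t 10.4 ee [ 0.5195 -0.1246  0.2356] jaw -2.93 off [0.0027 0.0028 0.0356] turn 0.0012 gap 0.0159 F [ 0.8 -0.3 -0.8]
bar_grip [315.7 174.5] 0.73 [ 0.5196 -0.1352  0.2481] [ 0.0001 -0.0106  0.0125]
```

View pics/w6.png

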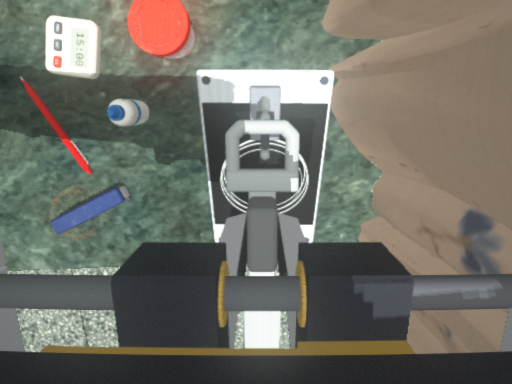

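View pics/t6c.png

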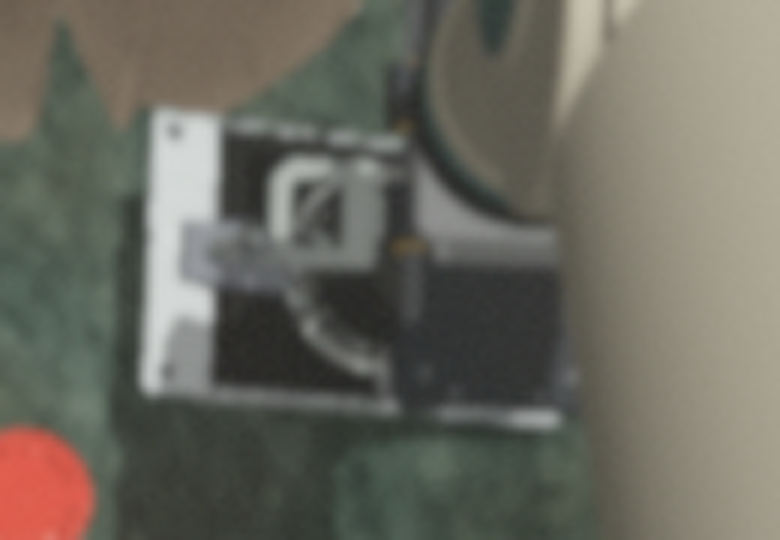

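```bash
cat >> plat.py <<'E'
O=np.array([.5225,-.1191,.078]);PSI=np.radians(86.94)
def campose(e,jaw):
    j=np.radians(jaw);yt=np.array([np.cos(j),np.sin(j),0]);zt=np.array([0,0,-1.]);Re=np.c_[np.cross(yt,zt),yt,zt]
    o=np.array(e)+Re@he['p'];R=(Re@he['R']).T;return (cal('wrist')[0],R,-R@o)
E
python3 - <<'E'
from plat import *
C=campose([.5199,-.1280,.2354],-3.07);M=RP(PSI)
for v in [(106,62,0),(106,-62,0),(81,0,60),(47,0,58),(0,62,0),(0,-62,0),(106,0,0)]:
    print(v,proj('w',O+M@np.array(v)/1000,C).round(1))
im=cv2.imread('pics/w6.png'); cv2.imwrite('pics/w6c.png',cv2.resize(im[60:210,190:345],None,fx=5,fy=4,interpolation=cv2.INTER_CUBIC))
E
```

```text
(106, 62, 0) [193.6  67. ]
(106, -62, 0) [334.   66.8]
(81, 0, 60) [264.2 120.1]
(47, 0, 58) [264.1 157.5]
(0, 62, 0) [205.5 169.5]
(0, -62, 0) [321.6 169.3]
(106, 0, 0) [263.8  66.7]
```

View pics/w6c.png

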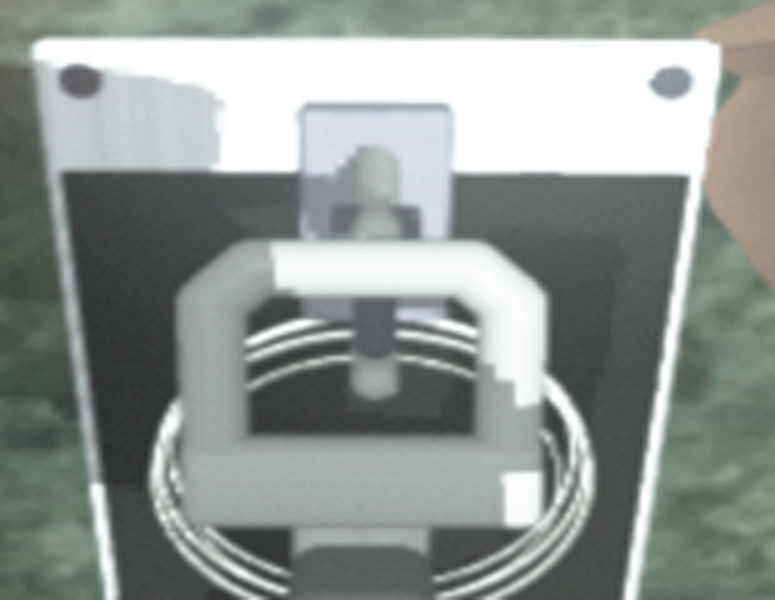

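```bash
python3 - <<'E'
from plat import *
C=campose([.5199,-.1280,.2354],-3.07);M=RP(PSI);d=np.load('pics/w6.npy')
for p in [(220,75),(300,75),(320,80),(240,90),(300,90),(215,110),(305,110),(225,140),(310,140),(265,130),(265,150),(265,154),(265,110),(265.5,115),(265,103),(265,98),(242,145),(262,122)]:
    z=float(np.median(d[int(p[1])-1:int(p[1])+2,int(p[0])-1:int(p[0])+2])); w=at_depth('w',p,z,C); print(p,w.round(4),(M.T@(w-O)*1000).round(1))
for v in [(81,0,0),(81,0,60),(85,0,60),(85,0,52)]:
    print(v,proj('w',O+M@np.array(v)/1000,C).round(1))
E
```

```text
(220, 75) [ 0.4884 -0.0257  0.1164] [99.2 39.   1.4]
(300, 75) [ 0.5595 -0.0295  0.1165] [ 99.2 -32.2   1.5]
(320, 80) [ 0.5772 -0.0348  0.1171] [ 95.4 -50.1   3.6]
(240, 90) [ 0.505  -0.0391  0.1109] [85.6 21.7  1. ]
(300, 90) [ 0.5597 -0.0421  0.1114] [ 85.7 -33.1   1.4]
(215, 110) [ 0.4799 -0.0554  0.1053] [67.  46.   2.3]
(305, 110) [ 0.5646 -0.0601  0.1057] [ 67.1 -38.9   2.8]
(225, 140) [ 0.5022 -0.0752  0.2345] [ 98.2  22.6 129.1]
(310, 140) [ 0.5704 -0.0894  0.0933] [ 35.6 -46.3   2.2]
(265, 130) [ 0.5249 -0.0709  0.2362] [1.040e+02 1.000e-01 1.286e+02]
(265, 150) [ 0.5248 -0.0912  0.1475] [51.9 -0.8 54. ]
(265, 154) [ 0.5246 -0.0942  0.1508] [50.4 -0.8 58.2]
(265, 110) [ 0.5264 -0.0589  0.1594] [86.4 -0.6 52.9]
(265.5, 115) [ 0.5265 -0.0627  0.1653] [85.1 -1.  59.8]
(265, 103) [ 0.5268 -0.0531  0.1454] [86.5 -0.8 37.7]
(265, 98) [ 0.5272 -0.0486  0.1347] [86.7 -0.9 26.2]
(242, 145) [ 0.5022 -0.0908  0.092 ] [30.4 21.8  2.8]
(262, 122) [ 0.5235 -0.0665  0.2355] [107.8   1.8 126.4]
(81, 0, 0) [263.8  94.5]
(81, 0, 60) [264.2 120.1]
(85, 0, 60) [264.2 115.2]
(85, 0, 52) [264.2 111.3]
```

Call:
{"method": "arm_command", "body": {"increments": [{"gripper": 5, "offset": [0.001, 0.0035, 0.03], "turn": 0}, {"gripper": 5, "offset": [0.001, 0.0035, 0.05], "turn": 0}, {"gripper": 5, "offset": [0.001, 0.0035, 0.055], "turn": 0}, {"gripper": 5, "offset": [0.001, 0.0035, 0.055], "turn": 0}]}}

```text
time_s: 10.95
ee_pos: [0.5234, -0.1207, 0.1821]
eef_rot: [[0.046, 0.999, -0.002], [0.999, -0.046, 0.001], [0.001, -0.002, -1.0]]
ft_force: [0.7, 0.9, -1.0]
finger_gap: 0.0161
```

```bash

python3 - <<'E'
from plat import *
im,d,C=snap('wrist','w7');to([.5231,-.1231,.13],-3)
cv2.imwrite('pics/w7c.png',cv2.resize(im[40:220,180:345,::-1],None,fx=4,fy=3.3,interpolation=cv2.INTER_CUBIC))
E
```

```text
t 11.0 ee [ 0.5241 -0.1212  0.1829] jaw -2.65 off [-0.002  -0.0009  0.0529] turn 0.0061 gap 0.0157 F [-0.1 -0.4 -1.2]
```

View pics/w7c.png

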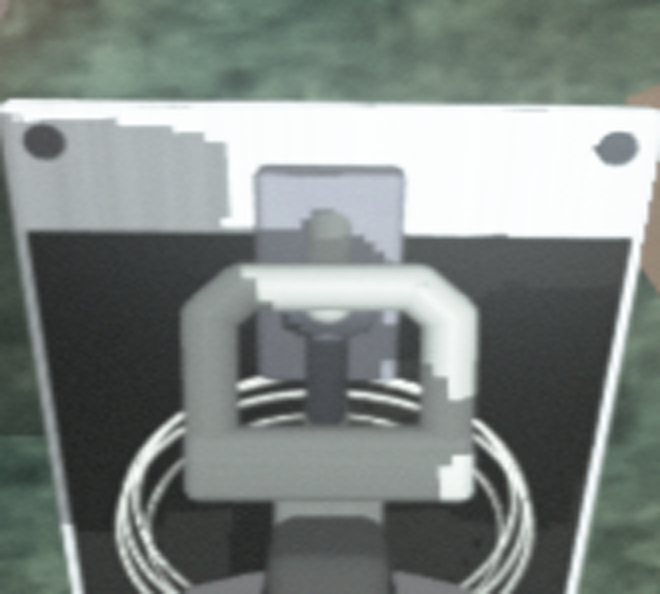

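Call:
{"method": "arm_command", "body": {"increments": [{"gripper": 5, "offset": [-0.001, -0.001, 0.006], "turn": 0.005}, {"gripper": 5, "offset": [-0.001, -0.001, 0.012], "turn": 0.005}, {"gripper": 5, "offset": [-0.001, -0.001, 0.018], "turn": 0.005}, {"gripper": 5, "offset": [-0.001, -0.001, 0.022], "turn": 0.005}]}}

```text
time_s: 11.4
ee_pos: [0.5237, -0.1254, 0.1613]
eef_rot: [[0.054, 0.999, 0.002], [0.999, -0.054, -0.003], [-0.003, 0.002, -1.0]]
ft_force: [-0.4, -5.2, 6.3]
finger_gap: 0.0157
```

```bash

python3 - <<'E'
from plat import *
im,d,C=snap('wrist','w8');to([.5231,-.1231,.13],-3)
cv2.imwrite('pics/w8c.png',cv2.resize(im[40:220,180:345,::-1],None,fx=4,fy=3.3,interpolation=cv2.INTER_CUBIC))
E
```

```text
t 11.45 ee [ 0.5235 -0.1254  0.1608] jaw -3.13 off [ 0.0023 -0.0006  0.0308] turn -0.0023 gap 0.0158 F [-0.1 -4.3  4.9]
```

View pics/w8c.png

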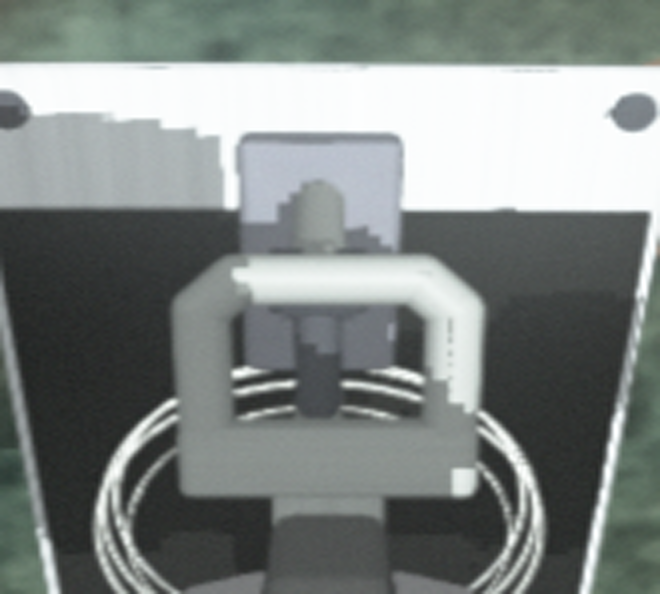

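Call:
{"method": "arm_command", "body": {"increments": [{"gripper": 5, "offset": [0.0, 0, -0.006], "turn": 0}, {"gripper": 5, "offset": [0.005, 0, -0.006], "turn": 0}, {"gripper": 5, "offset": [0.005, 0, 0.001], "turn": 0}, {"gripper": 5, "offset": [0.005, 0, 0.007], "turn": 0}, {"gripper": 5, "offset": [0.005, 0, 0.012], "turn": 0}]}}

```text
time_s: 11.95
ee_pos: [0.5232, -0.1189, 0.1492]
eef_rot: [[0.053, 0.999, 0.0], [0.999, -0.053, -0.001], [-0.001, 0.0, -1.0]]
ft_force: [-5.1, -1.7, 19.0]
finger_gap: 0.0161
```

```bash

python3 - <<'E'
from plat import *
im,d,C=snap('wrist','w9');to([.5231,-.1231,.13],-3)
cv2.imwrite('pics/w9c.png',cv2.resize(im[40:220,180:345,::-1],None,fx=4,fy=3.3,interpolation=cv2.INTER_CUBIC))
E
```

```text
t 12.0 ee [ 0.5231 -0.1191  0.1488] jaw -3.06 off [-0.004   0.0002  0.0188] turn -0.001 gap 0.0163 F [-1.7 -1.9 10.9]
```

View pics/w9c.png

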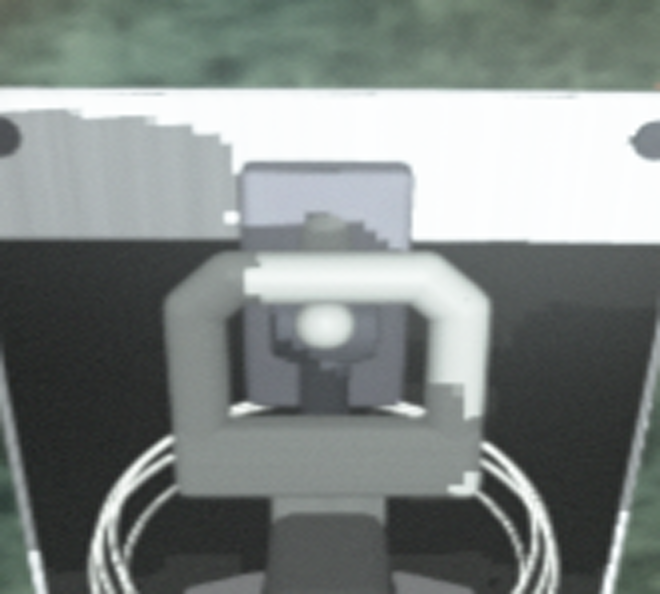

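Call:
{"method": "arm_command", "body": {"increments": [{"gripper": 5, "offset": [0.0, 0, -0.02], "turn": 0}, {"gripper": 5, "offset": [0.0, 0, -0.04], "turn": 0}, {"gripper": 5, "offset": [0.01, 0, -0.043], "turn": 0}, {"gripper": 5, "offset": [0.0205, 0, -0.043], "turn": 0}, {"gripper": 5, "offset": [0.0205, 0, -0.043], "turn": 0}]}}

```text
time_s: 12.5
ee_pos: [0.5236, -0.0948, 0.1904]
eef_rot: [[0.049, 0.999, -0.002], [0.999, -0.049, 0.002], [0.002, -0.002, -1.0]]
ft_force: [-1.2, -0.0, -1.4]
finger_gap: 0.0158
```

```bash

python3 - <<'E'
from plat import *
im,d,C=snap('wrist','w10');to([.5243,-.0985,.1715],-3)
cv2.imwrite('pics/w10c.png',cv2.resize(im[40:220,180:345,::-1],None,fx=4,fy=3.3,interpolation=cv2.INTER_CUBIC))
# bar pitch from depth: sample ring crossbar & rear plate
s=bot.get_state();e=np.array(s['ee_pos']);u=np.array([np.cos(PSI),np.sin(PSI),0])
for p in [(230,155),(245,152),(280,152),(262,112),(225,113),(296,113),(262,160),(262,200),(262,215)]:
    z=float(np.median(d[p[1]-1:p[1]+2,p[0]-1:p[0]+2])); w=at_depth('w',p,z,C)-e; print(p,'along',round(w@u*1000,1),'up',round(w[2]*1000,1))
E
```

```text
t 12.55 ee [ 0.5235 -0.096   0.1903] jaw -2.88 off [-0.0025  0.001   0.0188] turn 0.002 gap 0.0156 F [ 0.   0.2 -2. ]
(230, 155) along 46.5 up 16.4
(245, 152) along 37.8 up -77.8
(280, 152) along 37.0 up -85.2
(262, 112) along 69.2 up -74.0
(225, 113) along 68.4 up -74.1
(296, 113) along 68.5 up -74.5
(262, 160) along 37.3 up -33.5
(262, 200) along 22.2 up 14.7
(262, 215) along 18.2 up 28.4
```

View pics/w10c.png

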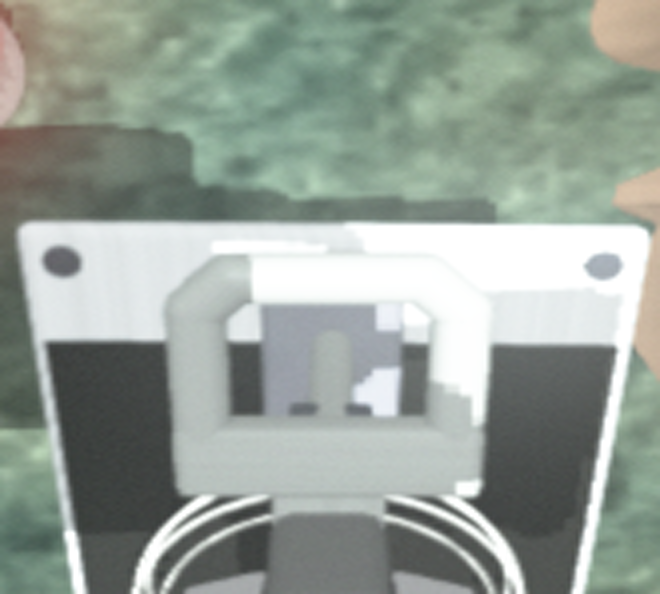

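Call:
{"method": "arm_command", "body": {"increments": [{"gripper": 5, "offset": [-0.008, 0.001, 0.01], "turn": 0}, {"gripper": 5, "offset": [-0.0095, 0.001, 0.025], "turn": 0}, {"gripper": 5, "offset": [-0.0095, 0.001, 0.03], "turn": 0}, {"gripper": 5, "offset": [-0.01, 0.001, 0.035], "turn": 0}, {"gripper": 5, "offset": [-0.011, 0.001, 0.039], "turn": 0}]}}

```text
time_s: 13.05
ee_pos: [0.5246, -0.1089, 0.1521]
eef_rot: [[0.053, 0.999, -0.0], [0.999, -0.053, 0.0], [0.0, -0.0, -1.0]]
ft_force: [-4.1, 1.0, 17.8]
finger_gap: 0.0156
```

```bash

python3 - <<'E'
from plat import *
im,d,C=snap('wrist','w11');to([.5243,-.108,.1445],-3)
cv2.imwrite('pics/w11c.png',cv2.resize(im[40:220,180:345,::-1],None,fx=4,fy=3.3,interpolation=cv2.INTER_CUBIC))
s=bot.get_state();e=np.array(s['ee_pos']);u=np.array([np.cos(PSI),np.sin(PSI),0])
for p in [(228,130),(228,140),(228,150),(228,155),(297,140),(262,170),(262,200),(262,215)]:
    z=float(np.median(d[p[1]-1:p[1]+2,p[0]-1:p[0]+2])); w=at_depth('w',p,z,C)-e; print(p,'along',round(w@u*1000,1),'up',round(w[2]*1000,1))
E
```

```text
t 13.1 ee [ 0.5245 -0.1088  0.1523] jaw -3.05 off [ 0.0008 -0.0003  0.0078] turn -0.0009 gap 0.0156 F [-1.3  0.1  1.8]
(228, 130) along 58.2 up 19.9
(228, 140) along 53.2 up 18.4
(228, 150) along 48.0 up 16.8
(228, 155) along 45.4 up 16.6
(297, 140) along 53.1 up 18.2
(262, 170) along 36.9 up 12.4
(262, 200) along 21.2 up 15.0
(262, 215) along 17.1 up 28.4
```

View pics/w11c.png

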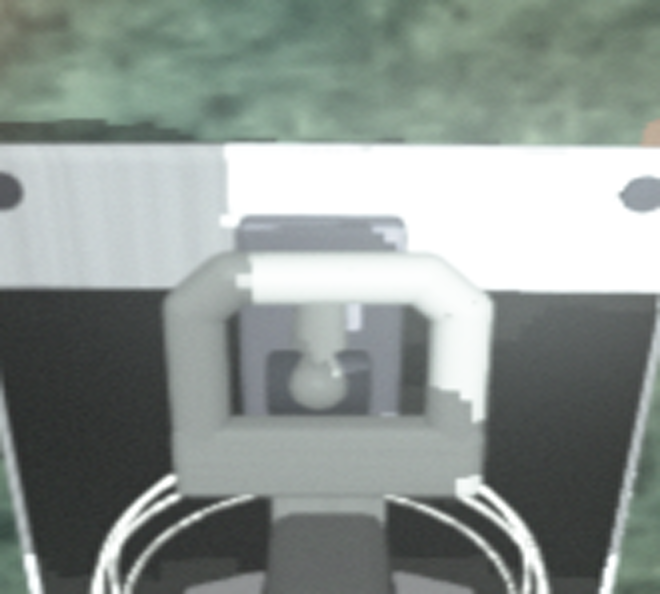

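Call:
{"method": "arm_command", "body": {"increments": [{"gripper": 5, "offset": [0.0, 0, -0.02], "turn": 0}, {"gripper": 5, "offset": [0.0065, 0, -0.022], "turn": 0}, {"gripper": 5, "offset": [0.0065, 0, -0.012], "turn": 0}, {"gripper": 5, "offset": [0.0065, 0, -0.007], "turn": 0}, {"gripper": 5, "offset": [0.005, 0, -0.002], "turn": 0}]}}

```text
time_s: 13.6
ee_pos: [0.5248, -0.1035, 0.1542]
eef_rot: [[0.053, 0.999, -0.0], [0.999, -0.053, 0.0], [0.0, -0.0, -1.0]]
ft_force: [-1.9, 0.8, 11.3]
finger_gap: 0.0161
```

```bash
cat > pitch.py <<'E'
from plat import *
import sys
n=sys.argv[1]
im,d,C=snap('wrist',n);to([.5243,-.108,.1445],-3)
cv2.imwrite('pics/'+n+'c.png',cv2.resize(im[40:220,180:345,::-1],None,fx=4,fy=3.3,interpolation=cv2.INTER_CUBIC))
s=bot.get_state();e=np.array(s['ee_pos']);u=np.array([np.cos(PSI),np.sin(PSI),0])
L=[]
for r in range(90,162,3):
  for c in (227,228,229,296,297,298):
    z=float(np.median(d[r-1:r+2,c-1:c+2])); w=at_depth('w',(c,r),z,C)-e
    a,b=w@u*1000,w[2]*1000
    if 0<b<60 and 30<a<75: L.append((a,b))
L=np.array(L); print(len(L),L.min(0),L.max(0)); k=np.polyfit(L[:,0],L[:,1],1); print('pitch',np.degrees(np.arctan(k[0])),'h of tcp',round(((e-O)@u)*1000,1))
E
python3 pitch.py w12
```

```text
t 13.65 ee [ 0.5246 -0.1038  0.1536] jaw -3.04 off [-0.0042 -0.0001  0.0091] turn -0.0007 gap 0.016 F [-0.7  0.8  7.2]
81 [44.24372485 22.08977711] [63.36647157 29.08159588]
pitch 18.38640450141041 h of tcp 15.4
```

View pics/w12c.png

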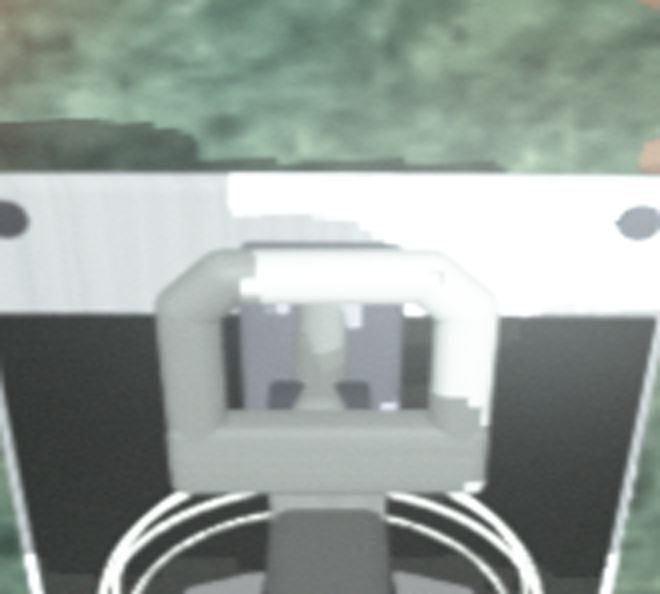

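Call:
{"method": "arm_command", "body": {"increments": [{"gripper": 5, "offset": [-0.001, 0, 0.005], "turn": 0}, {"gripper": 5, "offset": [-0.002, 0, 0.009], "turn": 0}, {"gripper": 5, "offset": [-0.003, 0, 0.012], "turn": 0}]}}

```text
time_s: 13.95
ee_pos: [0.5248, -0.1075, 0.1456]
eef_rot: [[0.053, 0.999, 0.001], [0.999, -0.053, -0.002], [-0.002, 0.001, -1.0]]
ft_force: [-9.6, -0.2, 36.8]
finger_gap: 0.0157
```

```bash
python3 pitch.py w13
```

```text
t 14.0 ee [ 0.5247 -0.1077  0.1452] jaw -3.07 off [-0.0004 -0.0004  0.0007] turn -0.0013 gap 0.0157 F [-7.7 -0.3 33. ]
84 [45.96021412 34.40415924] [64.83874673 44.3900992 ]
pitch 26.098426009337654 h of tcp 11.5
```

View pics/w13.png

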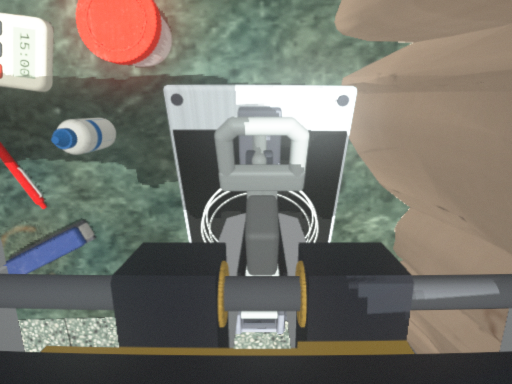

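Call:
{"method": "arm_command", "body": {"increments": [{"gripper": 5, "offset": [0, 0, -0.035], "turn": 0}, {"gripper": 5, "offset": [-0.03, 0, -0.06], "turn": 0}, {"gripper": 5, "offset": [-0.075, 0, -0.06], "turn": 0}, {"gripper": 5, "offset": [-0.12, 0, -0.06], "turn": 0}, {"gripper": 5, "offset": [-0.158, 0, -0.04], "turn": 0}]}}

```text
time_s: 14.5
ee_pos: [0.5172, -0.268, 0.1833]
eef_rot: [[0.054, 0.999, 0.004], [0.999, -0.054, -0.003], [-0.003, 0.004, -1.0]]
ft_force: [1.0, -0.6, -2.0]
finger_gap: 0.016
```

```bash
python3 pitch.py w14; python3 - <<'E'
from plat import *
W=np.load('pics/topW.npy')
for x0 in (.45,.52,.57):
    m=(abs(W[:,0]-x0)<.02)&(W[:,1]<-.2)&(W[:,1]>-.4)
    w=W[m]; w=w[np.argsort(-w[:,1])]; print(x0,[(round(a,3),round(b,3)) for a,b in w[::max(1,len(w)//25),1:]])
E
```

```text
t 14.55 ee [ 0.5126 -0.2753  0.1784] jaw -3.57 off [0.1679 0.0014 0.033 ] turn -0.0099 gap 0.0158 F [-1.5 -6.6 -3.6]
83 [53.45019235 39.29921375] [71.05822525 49.27248932]
pitch 26.683879851647525 h of tcp -156.5
0.45 [(np.float64(-0.2), np.float64(0.042)), (np.float64(-0.202), np.float64(-0.002)), (np.float64(-0.205), np.float64(-0.002)), (np.float64(-0.207), np.float64(0.001)), (np.float64(-0.209), np.float64(0.038)), (np.float64(-0.211), np.float64(-0.004)), (np.float64(-0.213), np.float64(0.001)), (np.float64(-0.216), np.float64(0.002)), (np.float64(-0.219), np.float64(0.001)), (np.float64(-0.222), np.float64(-0.0)), (np.float64(-0.225), np.float64(0.003)), (np.float64(-0.228), np.float64(0.002)), (np.float64(-0.23), np.float64(-0.005)), (np.float64(-0.232), np.float64(-0.003)), (np.float64(-0.235), np.float64(-0.005)), (np.float64(-0.237), np.float64(-0.001)), (np.float64(-0.239), np.float64(0.001)), (np.float64(-0.241), np.float64(-0.0)), (np.float64(-0.244), np.float64(-0.002)), (np.float64(-0.247), np.float64(-0.001)), (np.float64(-0.249), np.float64(-0.002)), (np.float64(-0.
[... 1664 characters left out ...]
), (np.float64(-0.223), np.float64(0.036)), (np.float64(-0.232), np.float64(-0.002)), (np.float64(-0.234), np.float64(0.0)), (np.float64(-0.237), np.float64(-0.004)), (np.float64(-0.239), np.float64(0.002)), (np.float64(-0.24), np.float64(0.001)), (np.float64(-0.242), np.float64(-0.001)), (np.float64(-0.245), np.float64(-0.0)), (np.float64(-0.246), np.float64(-0.003)), (np.float64(-0.248), np.float64(0.0)), (np.float64(-0.251), np.float64(0.001)), (np.float64(-0.252), np.float64(-0.003)), (np.float64(-0.255), np.float64(0.001)), (np.float64(-0.257), np.float64(0.001)), (np.float64(-0.258), np.float64(-0.003)), (np.float64(-0.261), np.float64(0.003)), (np.float64(-0.262), np.float64(-0.002))]
```

View pics/w14.png

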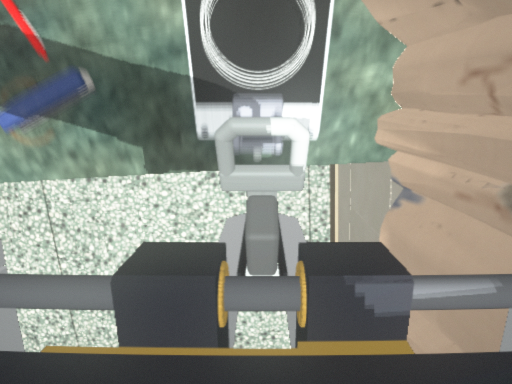

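```bash
python3 - <<'E'
from plat import *
W=np.load('pics/topW.npy')
m=(abs(W[:,0]-.517)<.034)&(W[:,1]<-.19)&(W[:,1]>-.24)&(W[:,2]>.02)
w=W[m]
ys=np.arange(-.235,-.19,.004)
for x0 in np.arange(.486,.552,.004):
    print(round(x0,3),[ '%3d'%(1000*w[(abs(w[:,0]-x0)<.002)&(abs(w[:,1]-y)<.002),2].max()) if ((abs(w[:,0]-x0)<.002)&(abs(w[:,1]-y)<.002)).any() else ' - ' for y in ys])
E
python3 -c "
from h import *
im=cv2.imread('pics/top0.png')[165:210,315:350]; cv2.imwrite('pics/kc.png',cv2.resize(im,None,fx=14,fy=12,interpolation=cv2.INTER_CUBIC))"
```

```text
0.486 [' - ', ' - ', ' - ', ' - ', ' - ', ' 39', ' 43', ' 39', ' 44', ' 43', ' 48', ' 47']
0.49 [' - ', ' - ', ' - ', ' - ', ' - ', ' 39', ' 41', ' 39', ' 43', ' 42', ' 48', ' 46']
0.494 [' - ', ' - ', ' 74', ' 78', ' 86', ' 56', ' 87', ' 88', ' 84', ' 53', ' 53', ' 49']
0.498 [' - ', ' 80', ' 85', ' 83', ' 84', ' 85', ' 83', ' 90', ' 87', ' 87', ' 73', ' 67']
0.502 [' - ', ' - ', ' 80', ' 78', ' - ', ' - ', ' 85', ' 89', ' 87', ' 77', ' 71', ' 66']
0.506 [' - ', ' - ', ' 80', ' 78', ' 73', ' - ', ' 85', ' 85', ' 66', ' 65', ' 68', ' 69']
0.51 [' - ', ' - ', ' 79', ' 76', ' 76', ' - ', ' 83', ' 83', ' 61', ' 63', ' 66', ' 70']
0.514 [' 66', ' - ', ' 79', ' 80', ' 72', ' 67', ' 85', ' 83', ' 65', ' 66', ' 71', ' 65']
0.518 [' 63', ' - ', ' 78', ' 74', ' 73', ' - ', ' 81', ' 83', ' 65', ' 66', ' 67', ' 66']
0.522 [' - ', ' - ', ' 80', ' 76', ' 69', ' - ', ' 83', ' 86', ' 64', ' 68', ' 67', ' 69']
0.526 [' - ', ' 75', ' 80', ' 75', ' 69', ' - ', ' 85', ' 84', ' 62', ' 67', ' 65', ' 68']
0.53 [' - ', ' 78', ' 82', ' 80', ' 86', ' 86', ' 89', ' 89', ' 87', ' 69', ' 69', ' 71']
0.534 [' - ', ' 81', ' 82', ' 83', ' 85', ' 86', ' 88', ' 91', ' 89', ' 73', ' 65', ' 68']
0.538 [' - ', ' - ', ' - ', ' - ', ' - ', ' 85', ' 83', ' 88', ' - ', ' 69', ' 65', ' 67']
0.542 [' - ', ' - ', ' - ', ' - ', ' - ', ' - ', ' - ', ' 42', ' - ', ' 48', ' - ', ' 68']
0.546 [' - ', ' - ', ' - ', ' 37', ' - ', ' 40', ' 43', ' 43', ' 46', ' 42', ' 48', ' - ']
0.55 [' - ', ' - ', ' - ', ' - ', ' 36', ' 41', ' 43', ' 40', ' 41', ' 46', ' 47', ' 52']
```

View pics/kc.png

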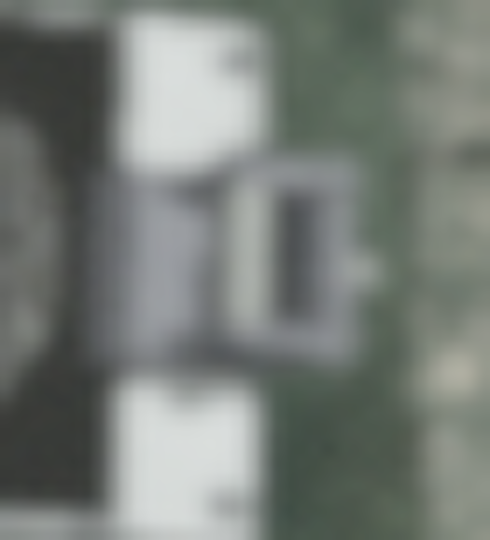

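Call:
{"method": "arm_command", "body": {"increments": [{"gripper": 5, "offset": [-0.006, 0, 0.03], "turn": 0}, {"gripper": 5, "offset": [-0.0125, 0, 0.06], "turn": 0}, {"gripper": 5, "offset": [-0.0125, 0, 0.09], "turn": 0}, {"gripper": 5, "offset": [-0.0125, 0, 0.11], "turn": 0}, {"gripper": 5, "offset": [-0.0125, 0, 0.11], "turn": 0}]}}

```text
time_s: 15.05
ee_pos: [0.5125, -0.2754, 0.0684]
eef_rot: [[0.053, 0.999, -0.008], [0.999, -0.053, 0.004], [0.003, -0.008, -1.0]]
ft_force: [-0.2, 0.6, -0.9]
finger_gap: 0.0157
```

```bash
python3 pitch.py w15
```

```text
t 15.1 ee [ 0.514  -0.276   0.0703] jaw -3.02 off [ 0.1685  0.0011 -0.0739] turn -0.0003 gap 0.0158 F [ 0.6  0.5 -2.2]
126 [46.23636813 15.475277  ] [73.60741194 42.88773447]
pitch -37.6209230716725 h of tcp -157.1
```

View pics/w15c.png

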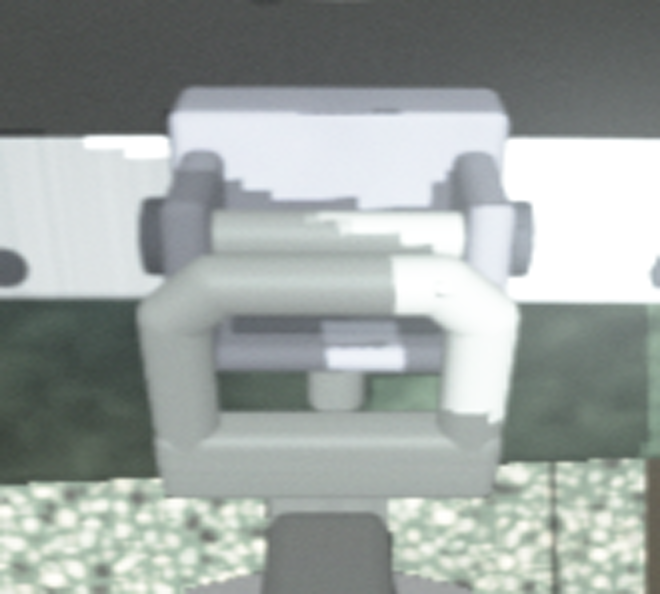

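Call:
{"method": "arm_command", "body": {"increments": [{"gripper": 5, "offset": [0, 0.001, 0.01], "turn": 0}, {"gripper": 5, "offset": [0, 0.001, 0.018], "turn": 0}, {"gripper": 5, "offset": [0.001, 0.001, 0.023], "turn": 0}, {"gripper": 5, "offset": [0.003, 0.001, 0.028], "turn": 0}, {"gripper": 5, "offset": [0.004, 0.001, 0.032], "turn": 0}]}}

```text
time_s: 15.6
ee_pos: [0.5181, -0.2753, 0.0422]
eef_rot: [[0.054, 0.999, 0.003], [0.999, -0.054, -0.003], [-0.003, 0.003, -1.0]]
ft_force: [-0.6, -2.0, 9.2]
finger_gap: 0.0158
```

```bash
sed -i 's/0<b<60 and/0<b<70 and (n<"w2" or True) and/' pitch.py; python3 pitch.py w16
```

```text
t 15.65 ee [ 0.518  -0.2751  0.0417] jaw -3.1 off [ 0.1669 -0.0025 -0.1033] turn -0.0018 gap 0.016 F [-1.3 -2.9  6.3]
135 [47.48683184 18.65938403] [74.25977736 59.23855138]
pitch -34.46327523832376 h of tcp -156.0
```

View pics/w16c.png

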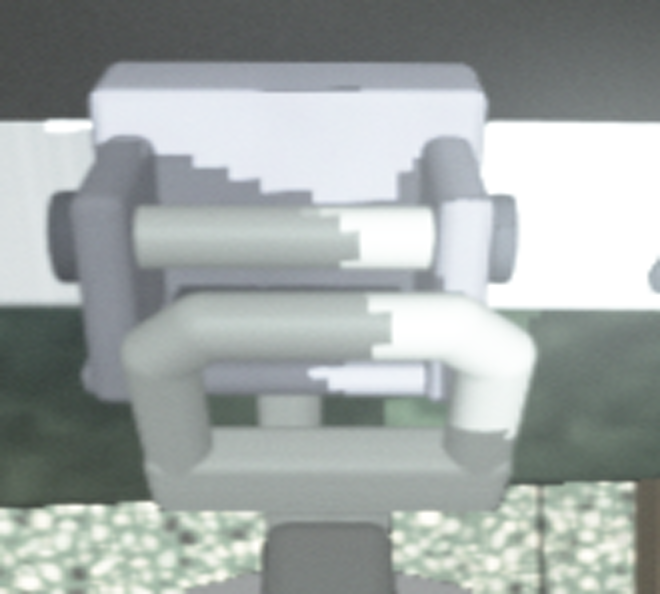

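```bash
cat > rail.py <<'E'
from plat import *
import sys
# python rail.py name col,row ...
d=np.load('pics/'+sys.argv[1]+'.npy')
s=bot.get_state();e=np.array(s['ee_pos']);R=np.array(s['eef_rot']);C=campose(e,np.degrees(np.arctan2(R[1,1],R[0,1])));u=np.array([np.cos(PSI),np.sin(PSI),0]);v=np.array([u[1],-u[0],0])
for a in sys.argv[2:]:
    x,y=map(float,a.split(','));c,r=180+x/4,40+y/3.3
    z=float(np.median(d[int(r)-1:int(r)+2,int(c)-1:int(c)+2])); w=at_depth('w',(c,r),z,C)-e
    print(a,'along %.1f up %.1f lat %.1f'%(w@u*1000,w[2]*1000,w@v*1000))
E
python3 rail.py w16 165,375 165,390 165,410 165,430 490,390 490,415 240,325 300,325 400,325 250,470 330,500 330,580 330,540
```

```text
165,375 along 50.6 up 55.0 lat -15.7
165,390 along 48.5 up 52.7 lat -16.0
165,410 along 45.6 up 49.8 lat -16.5
165,430 along 42.6 up 47.0 lat -16.9
490,390 along 48.4 up 52.6 lat 16.5
490,415 along 44.9 up 49.4 lat 17.0
240,325 along 56.7 up 58.6 lat -8.0
300,325 along 56.7 up 58.7 lat -2.3
400,325 along 56.7 up 58.6 lat 7.1
250,470 along 35.9 up 40.0 lat -8.5
330,500 along 30.5 up 35.0 lat 0.5
330,580 along 19.1 up 36.4 lat 0.5
330,540 along 23.8 up 32.0 lat 0.5
```

Call:
{"method": "arm_command", "body": {"increments": [{"gripper": 5, "offset": [0, -0.002, -0.05], "turn": 0}, {"gripper": 5, "offset": [0.01, -0.002, -0.1], "turn": 0}, {"gripper": 5, "offset": [0.05, -0.002, -0.14], "turn": 0}, {"gripper": 5, "offset": [0.095, -0.002, -0.15], "turn": 0}, {"gripper": 5, "offset": [0.135, -0.002, -0.15], "turn": 0}]}}

```text
time_s: 16.15
ee_pos: [0.524, -0.1368, 0.1936]
eef_rot: [[0.054, 0.999, 0.007], [0.999, -0.054, -0.001], [-0.001, 0.007, -1.0]]
ft_force: [1.0, 0.1, -2.2]
finger_gap: 0.0159
```

Call:
{"method": "arm_command", "body": {"increments": [{"gripper": 5, "offset": [0.005, 0, 0.02], "turn": 0}, {"gripper": 5, "offset": [0.008, 0, 0.03], "turn": 0}, {"gripper": 5, "offset": [0.008, 0, 0.03], "turn": 0}]}}

```text
time_s: 16.45
ee_pos: [0.5212, -0.1304, 0.1592]
eef_rot: [[0.053, 0.999, -0.003], [0.999, -0.053, 0.0], [-0.0, -0.003, -1.0]]
ft_force: [-1.4, -0.1, -1.6]
finger_gap: 0.0158
```

```bash
python3 pitch.py w17; python3 -c "
from h import *
to([.5227,-.1311,.1451],-3.06)
im,d,C=snap('side','s17');cv2.imwrite('pics/s17c.png',cv2.resize(im[170:320,200:300,::-1],None,fx=5,fy=4))"
```

```text
t 16.5 ee [ 0.5218 -0.1312  0.1599] jaw -3.11 off [0.0233 0.0013 0.0154] turn -0.002 gap 0.0161 F [-0.4 -0.2 -0.5]
60 [48.43308462 47.77122429] [59.9256567  58.67014189]
pitch 35.07458989863093 h of tcp -12.1
t 16.5 ee [ 0.5218 -0.1312  0.1599] jaw -3.11 off [0.0002 0.001  0.0148] turn -0.0009 gap 0.0161 F [-0.4 -0.2 -0.5]
```

View pics/w17.png

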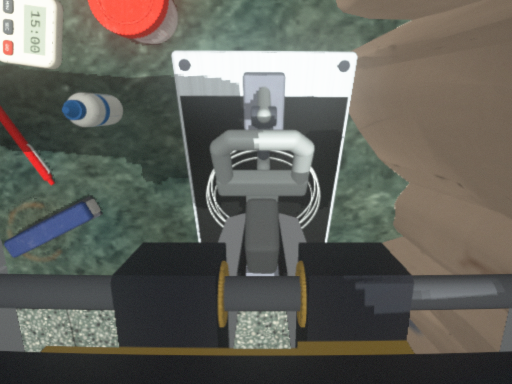

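View pics/s17c.png

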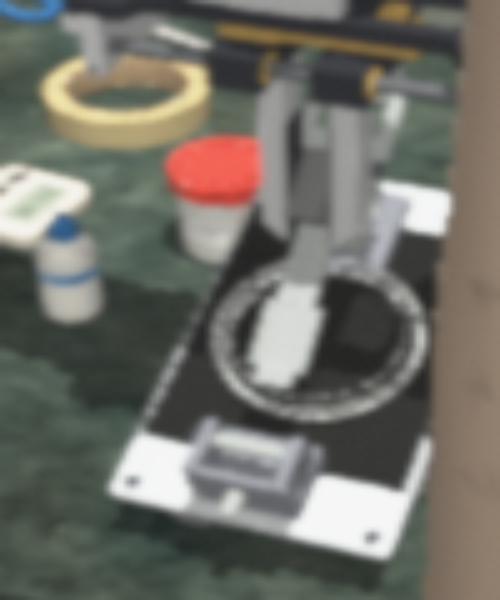

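```bash
cat > side.py <<'E'
from plat import *
import sys
O[0]=.5233
d=np.load('pics/'+sys.argv[1]+'.npy');C=cal('side');M=RP(PSI)
for a in sys.argv[2:]:
    x,y=map(float,a.split(','));c,r=200+x/5,170+y/4
    z=float(np.median(d[int(r)-1:int(r)+2,int(c)-1:int(c)+2])); w=at_depth('side',(c,r),z,C); print(a,(c,r),w.round(4),(M.T@(w-O)*1000).round(1))
for v in [(-82,0,40),(-106,62,0),(-106,-62,0),(-65,0,40),(-62,0,40)]: print(v,proj('side',O+M@np.array(v)/1000,C).round(1))
E
python3 side.py s17 255,375 265,378 285,378 290,340 300,300 245,440 235,450 265,455 170,470 350,520
```

```text
255,375 (251.0, 263.75) [ 0.5104 -0.1845  0.1059] [-50.7   9.4  50.6]
265,378 (253.0, 264.5) [ 0.5151 -0.1857  0.1063] [-51.5   4.7  51.3]
285,378 (257.0, 264.5) [ 0.5231 -0.1846  0.1074] [-49.6  -3.3  51.8]
290,340 (258.0, 255.0) [ 0.5217 -0.1724  0.1219] [-33.   -1.3  60.7]
300,300 (260.0, 245.0) [ 0.5217 -0.1577  0.1361] [-14.1  -0.5  68.4]
245,440 (249.0, 280.0) [ 0.5134 -0.2086  0.0848] [-80.8   5.1  40. ]
235,450 (247.0, 282.5) [ 0.5104 -0.2124  0.0806] [-86.1   7.9  37.6]
265,455 (253.0, 283.75) [ 0.523  -0.2126  0.0812] [-85.4  -4.7  37.9]
170,470 (234.0, 287.5) [ 0.4768 -0.2017  0.0437] [-91.7  42.    0.1]
350,520 (270.0, 300.0) [ 0.5579 -0.2114  0.0432] [-96.8 -39.5   1.5]
(-82, 0, 40) [251.2 281.2]
(-106, 62, 0) [222.9 291.4]
(-106, -62, 0) [279.4 307.7]
(-65, 0, 40) [253.9 273.4]
(-62, 0, 40) [254.4 272.1]
```

Call:
{"method": "arm_command", "body": {"increments": [{"gripper": 5, "offset": [-0.006, 0.0015, 0.016], "turn": 0}, {"gripper": 5, "offset": [-0.009, 0.0015, 0.029], "turn": 0}, {"gripper": 5, "offset": [-0.009, 0.0015, 0.034], "turn": 0}, {"gripper": 5, "offset": [-0.007, 0.0015, 0.036], "turn": 0}, {"gripper": 5, "offset": [-0.005, 0.0015, 0.038], "turn": 0}]}}

```text
time_s: 17.05
ee_pos: [0.5234, -0.1365, 0.1231]
eef_rot: [[0.055, 0.999, -0.001], [0.998, -0.055, -0.001], [-0.001, -0.0, -1.0]]
ft_force: [-1.6, -0.8, 6.7]
finger_gap: 0.016
```

```bash
python3 -c "
from plat import *
u=np.array([np.cos(PSI),np.sin(PSI),0])
to([.5233,-.1326,.1195],-3.06);print('h',(np.array(bot.get_state()['ee_pos'])-O)@u)
im,d,C=snap('side','s18');cv2.imwrite('pics/s18c.png',cv2.resize(im[170:320,200:300,::-1],None,fx=5,fy=4))"
```

```text
t 17.05 ee [ 0.5234 -0.1365  0.1231] jaw -3.14 off [ 0.0039 -0.0003  0.0036] turn -0.0014 gap 0.016 F [-1.6 -0.8  6.7]
h -0.017359077044783257
```

View pics/s18c.png

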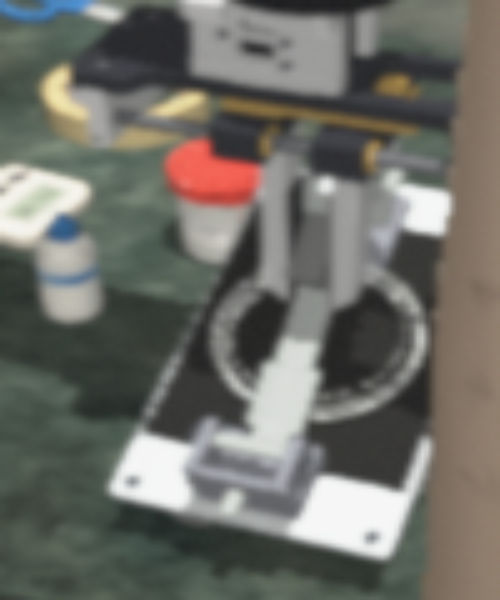

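```bash
python3 side.py s18 250,415 255,415 260,415 265,415 275,415 285,415 295,415 305,415 270,380 280,380 290,380 300,380 310,380 265,400 285,360 300,360 275,428 ; python3 -c "
from h import *
im=cv2.imread('pics/s18.png')[262:302,232:277];cv2.imwrite('pics/s18d.png',cv2.resize(im,None,fx=14,fy=14,interpolation=cv2.INTER_CUBIC))"
```

```text
250,415 (250.0, 273.75) [ 0.5085 -0.1873  0.0796] [-63.3  11.1  27.3]
255,415 (251.0, 273.75) [ 0.5107 -0.1874  0.0803] [-63.    8.9  27.9]
260,415 (252.0, 273.75) [ 0.5126 -0.1867  0.0802] [-62.3   7.   27.6]
265,415 (253.0, 273.75) [ 0.5146 -0.1861  0.0802] [-61.7   5.1  27.3]
275,415 (255.0, 273.75) [ 0.5188 -0.1857  0.081 ] [-60.7   0.9  27.8]
285,415 (257.0, 273.75) [ 0.523  -0.1854  0.0819] [-59.9  -3.2  28.4]
295,415 (259.0, 273.75) [ 0.5274 -0.1855  0.0834] [-59.3  -7.6  29.8]
305,415 (261.0, 273.75) [ 0.5311 -0.1839  0.0829] [-57.8 -11.3  28.6]
270,380 (254.0, 265.0) [ 0.513  -0.1732  0.0924] [-45.2   7.4  33.8]
280,380 (256.0, 265.0) [ 0.5172 -0.1731  0.0934] [-44.5   3.2  34.6]
290,380 (258.0, 265.0) [ 0.5215 -0.1729  0.0944] [-43.7  -1.1  35.4]
300,380 (260.0, 265.0) [ 0.5256 -0.1722  0.0949] [-42.7  -5.1  35.5]
310,380 (262.0, 265.0) [ 0.5296 -0.1713  0.0951] [-41.6  -9.1  35.3]
265,400 (253.0, 270.0) [ 0.5134 -0.1818  0.0864] [-55.4   6.6  31.5]
285,360 (257.0, 260.0) [ 0.5169 -0.1646  0.0995] [-34.3   4.   37.1]
300,360 (260.0, 260.0) [ 0.5235 -0.165   0.1017] [-33.6  -2.7  39.2]
275,428 (255.0, 277.0) [ 0.5204 -0.1909  0.0773] [-66.9  -0.9  26.3]
(-82, 0, 40) [251.2 281.2]
(-106, 62, 0) [222.9 291.4]
(-106, -62, 0) [279.4 307.7]
(-65, 0, 40) [253.9 273.4]
(-62, 0, 40) [254.4 272.1]
```

View pics/s18d.png

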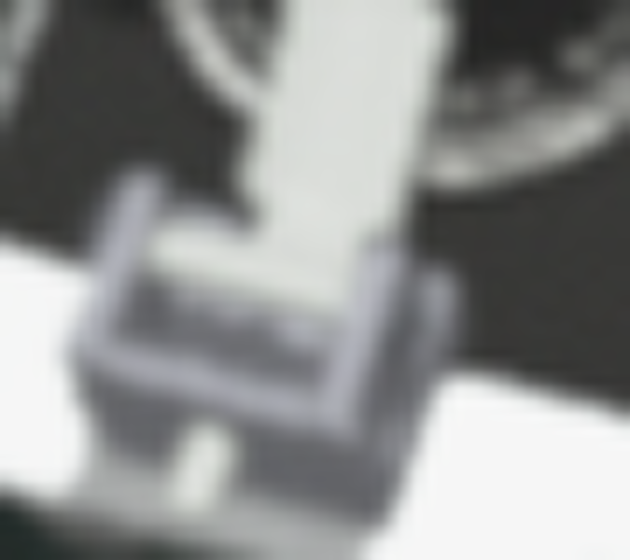

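```bash
python3 side.py s17 195,430 200,430 205,430 208,424 212,430 218,430 295,445 300,445 305,445 310,450 315,450 320,450| head -12
```

```text
195,430 (239.0, 277.5) [ 0.4908 -0.2049  0.0812] [-79.8  27.9  35.7]
200,430 (240.0, 277.5) [ 0.4947 -0.2091  0.0867] [-81.5  23.8  42.3]
205,430 (241.0, 277.5) [ 0.497  -0.2096  0.0879] [-81.3  21.4  43.6]
208,424 (241.6, 276.0) [ 0.4973 -0.2067  0.0894] [-78.1  21.2  43.9]
212,430 (242.4, 277.5) [ 0.4994 -0.2081  0.0871] [-80.1  19.1  42.2]
218,430 (243.6, 277.5) [ 0.5014 -0.2066  0.0862] [-79.   17.2  40.8]
295,445 (259.0, 281.25) [ 0.5348 -0.2101  0.0893] [-79.4 -16.4  44.3]
300,445 (260.0, 281.25) [ 0.5365 -0.2089  0.0886] [-78.5 -18.   43.2]
305,445 (261.0, 281.25) [ 0.5379 -0.2066  0.0867] [-77.1 -19.2  40.5]
310,450 (262.0, 282.5) [ 0.5401 -0.2072  0.0844] [-78.3 -21.5  38.5]
315,450 (263.0, 282.5) [ 0.5375 -0.1915  0.067 ] [-70.4 -18.   16.6]
320,450 (264.0, 282.5) [ 0.5366 -0.1809  0.0556] [-65.  -16.5   2.1]
```

Call:
{"method": "arm_command", "body": {"increments": [{"gripper": 5, "offset": [-0.0045, -0.0005, 0.0018], "turn": 0}, {"gripper": 5, "offset": [-0.009, -0.0005, 0.0036], "turn": 0}, {"gripper": 5, "offset": [-0.013, -0.0005, 0.0052], "turn": 0}, {"gripper": 5, "offset": [-0.0165, -0.0005, 0.0066], "turn": 0}]}}

```text
time_s: 17.5
ee_pos: [0.5235, -0.1519, 0.1167]
eef_rot: [[0.053, 0.999, 0.002], [0.999, -0.053, -0.0], [0.0, 0.002, -1.0]]
ft_force: [0.3, 2.1, 7.3]
finger_gap: 0.0155
```

```bash
cat > st.py <<'E'
from plat import *
import sys
n=sys.argv[1]
u=np.array([np.cos(PSI),np.sin(PSI),0])
to([.5233,-.1326,.1195],-3.06);e=np.array(bot.get_state()['ee_pos']);h=((e-O)@u)*1000;v=(e[2]-.078)*1000
c,s=np.cos(S),np.sin(S)
F=np.array(bot.get_state()['ft_force']);Fh=F@u
print('h %.1f tcp plat x %.1f z %.1f ; F along slope %.1f normal %.1f'%(h,h*c+v*s,-h*s+v*c,Fh*c+F[2]*s,-Fh*s+F[2]*c))
im,d,C=snap('side',n);cv2.imwrite('pics/'+n+'c.png',cv2.resize(im[170:320,200:300,::-1],None,fx=5,fy=4))
E
python3 st.py s19; python3 side.py s19 285,360 300,360 310,345 300,385|head -4
```

```text
t 17.5 ee [ 0.5235 -0.1519  0.1167] jaw -3.05 off [ 0.0193 -0.0012 -0.0028] turn 0.0001 gap 0.0155 F [0.3 2.1 7.3]
h -32.7 tcp plat x -15.8 z 48.2 ; F along slope 4.7 normal 6.0
285,360 (257.0, 260.0) [ 0.5186 -0.1699  0.1049] [-37.1   2.   44. ]
300,360 (260.0, 260.0) [ 0.5247 -0.1688  0.1056] [-35.6  -4.1  44.2]
310,345 (262.0, 256.25) [ 0.5271 -0.1625  0.1109] [-27.6  -6.1  46.7]
300,385 (260.0, 266.25) [ 0.5274 -0.1781  0.0975] [-47.1  -7.2  40. ]
```

View pics/s19c.png

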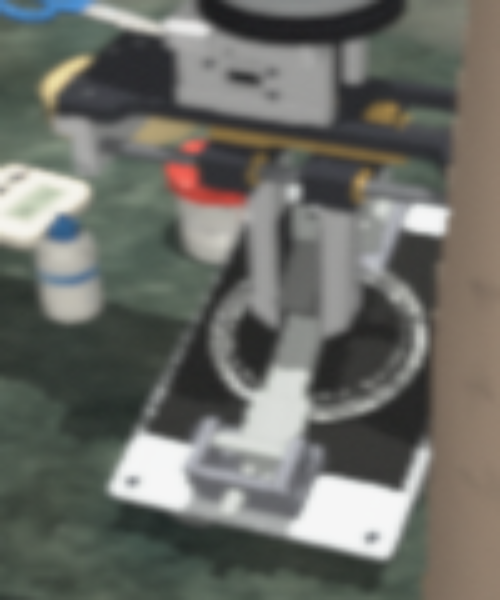

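```bash
python3 -c "
from h import *
a=[cv2.resize(cv2.imread('pics/%s.png'%n)[258:302,230:277],None,fx=8,fy=11,interpolation=cv2.INTER_CUBIC) for n in ('s17','s19')]
cv2.imwrite('pics/cmp.png',np.hstack(a))"; python3 side.py s19 250,405 265,405 280,405 295,405 310,405 250,420 260,420 270,420 280,420 290,420 300,420 260,430 270,430 280,430 250,440 260,440 270,440 280,445 |head -18
```

```text
250,405 (250.0, 271.25) [ 0.5008 -0.1651  0.0626] [-49.4  20.    3.4]
265,405 (253.0, 271.25) [ 0.5151 -0.1871  0.0886] [-59.4   4.6  35.4]
280,405 (256.0, 271.25) [ 0.5214 -0.1868  0.0901] [-58.2  -1.7  36.5]
295,405 (259.0, 271.25) [ 0.5274 -0.1854  0.0905] [-56.5  -7.6  36.3]
310,405 (262.0, 271.25) [ 0.5265 -0.1614  0.0664] [-43.3  -5.5   5. ]
250,420 (250.0, 275.0) [ 0.5104 -0.1931  0.0824] [-67.5   8.9  32. ]
260,420 (252.0, 275.0) [ 0.5146 -0.1925  0.083 ] [-66.5   4.8  32.3]
270,420 (254.0, 275.0) [ 0.5187 -0.1921  0.0839] [-65.6   0.7  32.9]
280,420 (256.0, 275.0) [ 0.523  -0.1922  0.0853] [-65.   -3.6  34.1]
290,420 (258.0, 275.0) [ 0.5271 -0.1917  0.0859] [-64.1  -7.7  34.4]
300,420 (260.0, 275.0) [ 0.531  -0.1907  0.0861] [-62.9 -11.6  34.1]
260,430 (252.0, 277.5) [ 0.5156 -0.1961  0.0797] [-71.    3.6  30.6]
270,430 (254.0, 277.5) [ 0.52   -0.1962  0.0812] [-70.4  -0.8  31.9]
280,430 (256.0, 277.5) [ 0.524  -0.1957  0.0819] [-69.4  -4.8  32.2]
250,440 (250.0, 280.0) [ 0.5154 -0.2082  0.085 ] [-80.3   3.1  40. ]
260,440 (252.0, 280.0) [ 0.5175 -0.202   0.0792] [-76.6   1.4  32.2]
270,440 (254.0, 280.0) [ 0.5214 -0.2008  0.0791] [-75.3  -2.4  31.6]
280,445 (256.0, 281.25) [ 0.5261 -0.2024  0.0786] [-76.8  -7.2  31.6]
```

View pics/cmp.png

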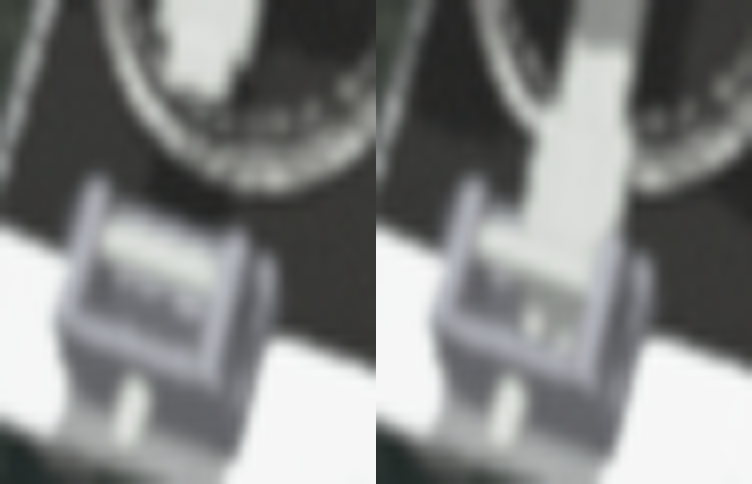

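Call:
{"method": "arm_command", "body": {"increments": [{"gripper": 5, "offset": [-0.001, -0.001, 0.0004], "turn": 0}, {"gripper": 5, "offset": [-0.002, -0.001, 0.0008], "turn": 0}]}}

```text
time_s: 17.75
ee_pos: [0.5229, -0.1536, 0.116]
eef_rot: [[0.053, 0.999, 0.003], [0.999, -0.053, -0.0], [0.0, 0.003, -1.0]]
ft_force: [0.7, 1.9, 6.2]
finger_gap: 0.0161
```

Call:
{"method": "arm_command", "body": {"increments": [{"gripper": 5, "offset": [-0.001, 0, 0.0004], "turn": 0}, {"gripper": 5, "offset": [-0.002, 0, 0.0008], "turn": 0}]}}

```text
time_s: 17.95
ee_pos: [0.5226, -0.1552, 0.1153]
eef_rot: [[0.053, 0.999, 0.003], [0.999, -0.053, 0.0], [0.0, 0.003, -1.0]]
ft_force: [0.9, 4.0, 10.9]
finger_gap: 0.0159
```

```bash
python3 st.py s20
```

```text
t 17.95 ee [ 0.5226 -0.1552  0.1153] jaw -3.02 off [ 0.0226 -0.0005 -0.0041] turn 0.0007 gap 0.0159 F [ 0.9  4.  10.9]
h -36.1 tcp plat x -19.5 z 48.1 ; F along slope 7.9 normal 8.6
```

Call:
{"method": "arm_command", "body": {"increments": [{"gripper": 5, "offset": [-0.001, 0, 0.0002], "turn": 0}, {"gripper": 5, "offset": [-0.002, 0, 0.0004], "turn": 0}]}}

```text
time_s: 18.2
ee_pos: [0.5227, -0.1555, 0.1154]
eef_rot: [[0.052, 0.999, 0.003], [0.999, -0.052, 0.002], [0.002, 0.003, -1.0]]
ft_force: [0.1, 7.4, 13.9]
finger_gap: 0.0153
```

```bash
python3 st.py s21;python3 side.py s21 270,430  270,420 280,405 285,360 300,360 310,345 |head -6
```

```text
t 18.2 ee [ 0.5227 -0.1555  0.1154] jaw -2.98 off [ 0.0229 -0.0006 -0.0041] turn 0.0014 gap 0.0153 F [ 0.1  7.4 13.9]
h -36.3 tcp plat x -19.7 z 48.3 ; F along slope 12.0 normal 10.1
270,430 (254.0, 277.5) [ 0.5203 -0.1971  0.0822] [-70.8  -1.1  33.2]
270,420 (254.0, 275.0) [ 0.5191 -0.1933  0.0852] [-66.2   0.2  34.5]
280,405 (256.0, 271.25) [ 0.5215 -0.1871  0.0904] [-58.4  -1.9  37. ]
285,360 (257.0, 260.0) [ 0.5188 -0.1706  0.1056] [-37.5   1.7  45. ]
300,360 (260.0, 260.0) [ 0.525  -0.1699  0.1067] [-36.2  -4.4  45.5]
310,345 (262.0, 256.25) [ 0.5275 -0.1636  0.1121] [-28.3  -6.6  48.1]
```

```bash
python3 pitch.py w22
```

```text
t 18.3 ee [ 0.5227 -0.1555  0.1154] jaw -2.98 off [ 0.0476 -0.0008 -0.029 ] turn 0.0004 gap 0.0162 F [-0.5  5.7 12.1]
67 [47.18554007 46.31582561] [61.01200562 56.27674382]
pitch 32.55115865679079 h of tcp -36.3
```

View pics/w22c.png

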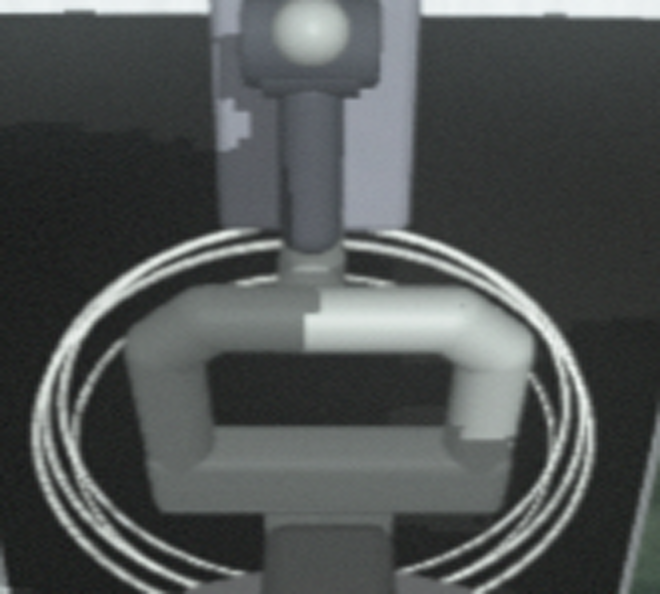

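```bash
python3 rail.py w22 312,270 312,230 312,150 312,30 330,318 150,400 500,400
```

```text
312,270 along 62.4 up 34.7 lat -1.6
312,230 along 67.6 up 35.5 lat -1.6
312,150 along 77.4 up 40.5 lat -1.5
312,30 along 90.1 up 49.5 lat -1.4
330,318 along 57.3 up 55.5 lat 0.4
150,400 along 46.5 up 47.6 lat -18.4
500,400 along 46.6 up 48.2 lat 18.0
```

Call:
{"method": "arm_command", "body": {"increments": [{"gripper": 5, "offset": [0.002, -0.001, 0.0018], "turn": 0}, {"gripper": 5, "offset": [0.004, -0.001, 0.0035], "turn": 0}, {"gripper": 5, "offset": [0.006, -0.001, 0.0053], "turn": 0}, {"gripper": 5, "offset": [0.007, -0.001, 0.007], "turn": 0}]}}

```text
time_s: 18.7
ee_pos: [0.5228, -0.149, 0.1085]
eef_rot: [[0.052, 0.999, 0.005], [0.999, -0.052, 0.001], [0.001, 0.005, -1.0]]
ft_force: [0.4, 5.6, 13.1]
finger_gap: 0.0157
```

```bash
python3 st.py s23;python3 side.py s23 270,430  270,420 280,405 285,360 300,360 310,345 |head -6; python3 pitch.py w23
```

```text
t 18.7 ee [ 0.5228 -0.149   0.1085] jaw -2.96 off [ 0.0164 -0.0003 -0.0109] turn 0.0017 gap 0.0157 F [ 0.4  5.6 13.1]
h -29.8 tcp plat x -16.2 z 39.5 ; F along slope 10.1 normal 10.1
270,430 (254.0, 277.5) [ 0.5196 -0.1952  0.08  ] [-69.9  -0.4  30.4]
270,420 (254.0, 275.0) [ 0.5183 -0.191   0.0826] [-65.1   1.1  31.2]
280,405 (256.0, 271.25) [ 0.5206 -0.1843  0.0874] [-57.   -0.8  33.1]
285,360 (257.0, 260.0) [ 0.5176 -0.1669  0.1019] [-35.6   3.1  40.2]
300,360 (260.0, 260.0) [ 0.5237 -0.1656  0.1023] [-33.9  -2.9  39.9]
310,345 (262.0, 256.25) [ 0.5261 -0.1591  0.1076] [-25.8  -5.   42.3]
t 18.8 ee [ 0.5227 -0.1488  0.1083] jaw -2.94 off [ 0.0408 -0.0003 -0.0361] turn 0.001 gap 0.0159 F [1.1 3.8 9.8]
80 [46.64945974 41.59784263] [63.36947199 51.93195913]
pitch 30.541806742381638 h of tcp -29.6
```

View pics/w23c.png

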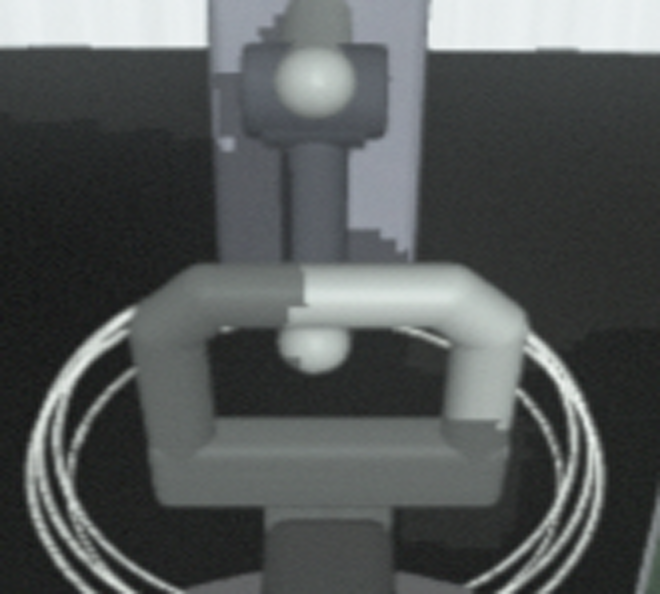

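Call:
{"method": "arm_command", "body": {"increments": [{"gripper": 5, "offset": [0.001, 0, 0.0012], "turn": 0}, {"gripper": 5, "offset": [0.002, 0, 0.0025], "turn": 0}, {"gripper": 5, "offset": [0.003, 0, 0.0005], "turn": 0}]}}

```text
time_s: 19.1
ee_pos: [0.5227, -0.1478, 0.1077]
eef_rot: [[0.053, 0.999, 0.004], [0.999, -0.053, -0.001], [-0.0, 0.004, -1.0]]
ft_force: [1.6, -1.9, 1.3]
finger_gap: 0.0159
```

```bash
python3 st.py s24;python3 side.py s24 270,430  270,420 280,405 285,360 300,360 310,345 |head -6
```

```text
t 19.1 ee [ 0.5227 -0.1478  0.1077] jaw -3.04 off [ 0.0152 -0.0001 -0.0118] turn 0.0003 gap 0.0159 F [ 1.6 -1.9  1.3]
h -28.7 tcp plat x -15.5 z 38.2 ; F along slope -1.2 normal 1.9
270,430 (254.0, 277.5) [ 0.5195 -0.195   0.0798] [-69.8  -0.3  30.1]
270,420 (254.0, 275.0) [ 0.5186 -0.1918  0.0835] [-65.5   0.8  32.4]
280,405 (256.0, 271.25) [ 0.5209 -0.1851  0.0882] [-57.4  -1.1  34.2]
285,360 (257.0, 260.0) [ 0.5174 -0.1661  0.1011] [-35.2   3.4  39.1]
300,360 (260.0, 260.0) [ 0.5236 -0.1653  0.102 ] [-33.7  -2.8  39.5]
310,345 (262.0, 256.25) [ 0.5257 -0.1578  0.1062] [-25.1  -4.5  40.6]
```

Call:
{"method": "arm_command", "body": {"increments": [{"gripper": 30, "offset": [0, 0, 0], "turn": 0}, {"gripper": 30, "offset": [-0.0005, 0, -0.001], "turn": 0}, {"gripper": 30, "offset": [-0.003, 0, -0.006], "turn": 0}, {"gripper": 30, "offset": [-0.005, 0, -0.011], "turn": 0}, {"gripper": 30, "offset": [-0.005, 0, -0.011], "turn": 0}]}}

```text
time_s: 19.65
ee_pos: [0.5206, -0.1533, 0.118]
eef_rot: [[0.054, 0.999, 0.001], [0.999, -0.054, -0.001], [-0.0, 0.001, -1.0]]
ft_force: [0.7, 0.4, 0.3]
finger_gap: 0.0279
```

```bash
python3 st.py s25; python3 pitch.py w25; python3 side.py s25 270,430  270,420 280,405 285,360 300,360 310,345 |head -6
```

```text
t 19.65 ee [ 0.5206 -0.1533  0.118 ] jaw -3.08 off [ 0.0208  0.0016 -0.0015] turn -0.0004 gap 0.0279 F [0.7 0.4 0.3]
h -34.3 tcp plat x -16.8 z 49.9 ; F along slope 0.5 normal 0.1
t 19.75 ee [ 0.5203 -0.1528  0.1176] jaw -3.06 off [ 0.0449  0.0016 -0.0269] turn -0.0011 gap 0.0286 F [-0.8  0.   0.6]
101 [44.58936332 28.05199858] [68.09221968 41.82552834]
pitch 31.115677528988186 h of tcp -33.8
270,430 (254.0, 277.5) [ 0.5194 -0.1946  0.0794] [-69.6  -0.2  29.6]
270,420 (254.0, 275.0) [ 0.5185 -0.1915  0.0832] [-65.4   0.9  32. ]
280,405 (256.0, 271.25) [ 0.5208 -0.185   0.0881] [-57.3  -1.1  34.1]
285,360 (257.0, 260.0) [ 0.5175 -0.1665  0.1015] [-35.4   3.3  39.6]
300,360 (260.0, 260.0) [ 0.5236 -0.1654  0.1021] [-33.8  -2.8  39.6]
310,345 (262.0, 256.25) [ 0.5261 -0.159   0.1074] [-25.7  -4.9  42.1]
```

View pics/w25c.png

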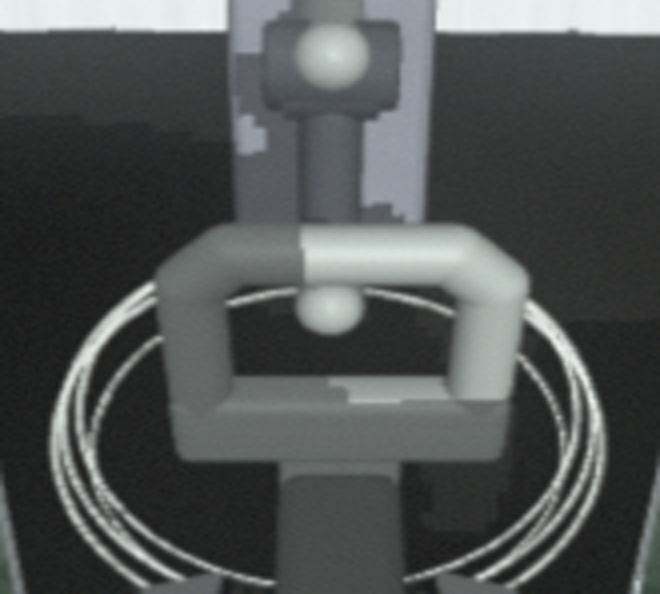

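View pics/s25c.png

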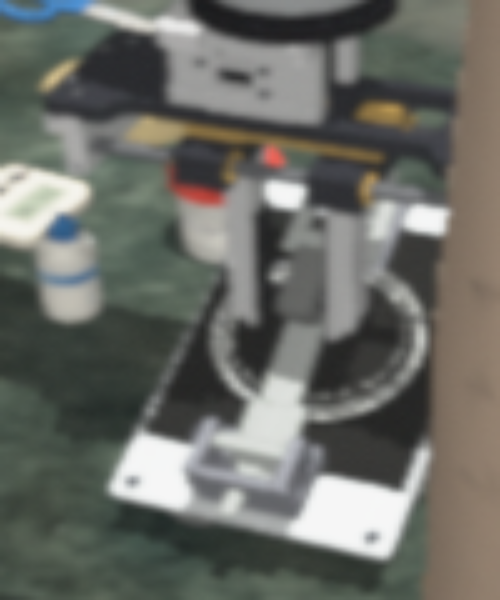

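Call:
{"method": "arm_command", "body": {"increments": [{"gripper": 5, "offset": [0, 0.0005, 0], "turn": 0}, {"gripper": 5, "offset": [0, 0.0005, 0], "turn": 0}, {"gripper": 5, "offset": [0.002, 0.0005, 0.002], "turn": 0}, {"gripper": 5, "offset": [0.0045, 0.0005, 0.004], "turn": 0}, {"gripper": 5, "offset": [0.007, 0.0005, 0.0065], "turn": 0}]}}

```text
time_s: 20.25
ee_pos: [0.522, -0.1474, 0.1125]
eef_rot: [[0.054, 0.999, 0.002], [0.999, -0.054, -0.003], [-0.003, 0.002, -1.0]]
ft_force: [-2.2, -1.6, 15.9]
finger_gap: 0.0158
```

```bash
python3 st.py s26
```

```text
t 20.25 ee [ 0.522  -0.1474  0.1125] jaw -3.1 off [ 0.0148  0.0005 -0.007 ] turn -0.0007 gap 0.0158 F [-2.2 -1.6 15.9]
h -28.3 tcp plat x -13.3 z 42.6 ; F along slope 4.4 normal 15.4
```

Call:
{"method": "arm_command", "body": {"increments": [{"gripper": 5, "offset": [0.002, 0, 0.003], "turn": 0}, {"gripper": 5, "offset": [0.004, 0, 0.006], "turn": 0}, {"gripper": 5, "offset": [0.006, 0, 0.008], "turn": 0}]}}

```text
time_s: 20.6
ee_pos: [0.5227, -0.1409, 0.1048]
eef_rot: [[0.054, 0.999, 0.003], [0.999, -0.054, -0.002], [-0.002, 0.003, -1.0]]
ft_force: [-2.0, -2.2, 15.4]
finger_gap: 0.0155
```

```bash
python3 st.py s27
```

```text
t 20.6 ee [ 0.5227 -0.1409  0.1048] jaw -3.09 off [ 0.0083  0.0002 -0.0147] turn -0.0005 gap 0.0155 F [-2.  -2.2 15.4]
h -21.7 tcp plat x -10.1 z 33.0 ; F along slope 3.6 normal 15.2
```

Call:
{"method": "arm_command", "body": {"increments": [{"gripper": 5, "offset": [0.0015, 0, 0.002], "turn": 0}, {"gripper": 5, "offset": [0.003, 0, 0.004], "turn": 0}, {"gripper": 5, "offset": [0.004, 0, 0.0055], "turn": 0}]}}

```text
time_s: 20.95
ee_pos: [0.5225, -0.1357, 0.098]
eef_rot: [[0.053, 0.999, 0.002], [0.999, -0.053, -0.001], [-0.0, 0.002, -1.0]]
ft_force: [-0.3, 0.0, 4.3]
finger_gap: 0.0156
```

```bash
python3 st.py s28; python3 pitch.py w28
```

```text
t 20.95 ee [ 0.5225 -0.1357  0.098 ] jaw -3.01 off [ 0.0031  0.0006 -0.0215] turn 0.0008 gap 0.0156 F [-0.3  0.   4.3]
h -16.5 tcp plat x -7.9 z 24.7 ; F along slope 1.6 normal 4.0
t 21.05 ee [ 0.5226 -0.1355  0.0978] jaw -3.0 off [ 0.0275  0.0004 -0.0467] turn 0.0 gap 0.0159 F [0.6 1.  4.6]
126 [43.88866498  2.75195272] [73.7608695  27.89677747]
pitch -28.792943221013093 h of tcp -16.4
```

View pics/w28.png

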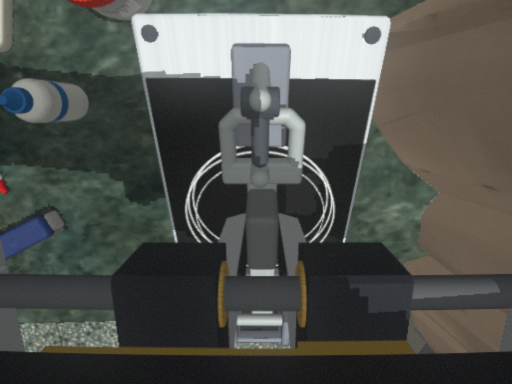

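Call:
{"method": "arm_command", "body": {"increments": [{"gripper": 35, "offset": [0, 0, -0.001], "turn": 0}, {"gripper": 35, "offset": [0, 0, -0.002], "turn": 0}, {"gripper": 35, "offset": [0, 0, -0.002], "turn": 0}, {"gripper": 35, "offset": [0, 0, -0.03], "turn": 0}, {"gripper": 35, "offset": [0, 0, -0.07], "turn": 0}]}}

```text
time_s: 21.55
ee_pos: [0.5196, -0.1352, 0.1661]
eef_rot: [[0.053, 0.999, -0.006], [0.999, -0.053, 0.002], [0.001, -0.006, -1.0]]
ft_force: [1.3, 0.6, -1.4]
finger_gap: 0.0328
```

Call:
{"method": "arm_command", "body": {"increments": [{"gripper": 35, "offset": [-0.02, 0, -0.04], "turn": 0}, {"gripper": 35, "offset": [-0.05, 0, -0.06], "turn": 0}, {"gripper": 35, "offset": [-0.05, 0, -0.06], "turn": 0}]}}

```text
time_s: 21.85
ee_pos: [0.5201, -0.191, 0.2304]
eef_rot: [[0.059, 0.998, 0.005], [0.998, -0.059, -0.005], [-0.004, 0.006, -1.0]]
ft_force: [-0.4, -0.3, 0.8]
finger_gap: 0.0326
```

```bash
python3 st.py s29; python3 pitch.py w29; python3 side.py s29 270,430  270,420 280,405 285,360 300,360 310,345 |head -6
```

```text
t 21.85 ee [ 0.5201 -0.191   0.2304] jaw -3.4 off [ 0.059  -0.0009  0.1106] turn -0.0059 gap 0.0326 F [-0.4 -0.3  0.8]
h -72.0 tcp plat x -9.6 z 168.2 ; F along slope -0.0 normal 0.9
t 21.95 ee [ 0.5186 -0.186   0.2273] jaw -3.14 off [0.0781 0.0014 0.0828] turn -0.0025 gap 0.0331 F [-0.2 -0.  -0.7]
270,430 (254.0, 277.5) [ 0.5183 -0.1913  0.0757] [-68.    1.1  25. ]
270,420 (254.0, 275.0) [ 0.5169 -0.1868  0.078 ] [-63.    2.7  25.4]
280,405 (256.0, 271.25) [ 0.5183 -0.1772  0.0797] [-53.4   1.9  23.5]
285,360 (257.0, 260.0) [ 0.5135 -0.154   0.0888] [-28.8   7.9  23.3]
300,360 (260.0, 260.0) [ 0.52   -0.1536  0.0901] [-27.5   1.5  24.2]
310,345 (262.0, 256.25) [ 0.5219 -0.145   0.0936] [-18.2   0.   24.1]Traceback (most recent call last):
  File "pitch.py", line 13, in <module>
    L=np.array(L); print(len(L),L.min(0),L.max(0)); k=np.polyfit(L[:,0],L[:,1],1); print('pitch',np.degrees(np.arctan(k[0])),'h of tcp',round(((e-O)@u)*1000,1))
                                ~~~~~^^^
    return umr_minimum(a, axis, None, out, keepdims, initial, where)
ValueError: zero-size array to reduction operation minimum which has no identity
```

View pics/w29.png

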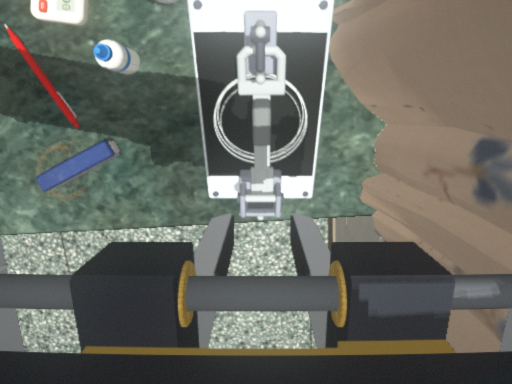

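View pics/s29c.png

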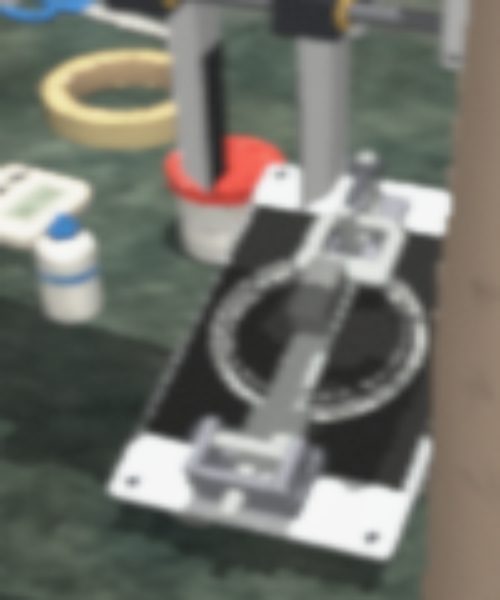

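```bash
python3 -c "
from h import *
im=cv2.imread('pics/w29.png')
a=cv2.resize(im[0:110,215:310],None,fx=4,fy=5,interpolation=cv2.INTER_CUBIC);b=cv2.resize(im[150:225,215:310],None,fx=4,fy=550/75,interpolation=cv2.INTER_CUBIC)
cv2.imwrite('pics/fin.png',np.hstack([a,b]))"
```

```text
(no output)
```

View pics/fin.png

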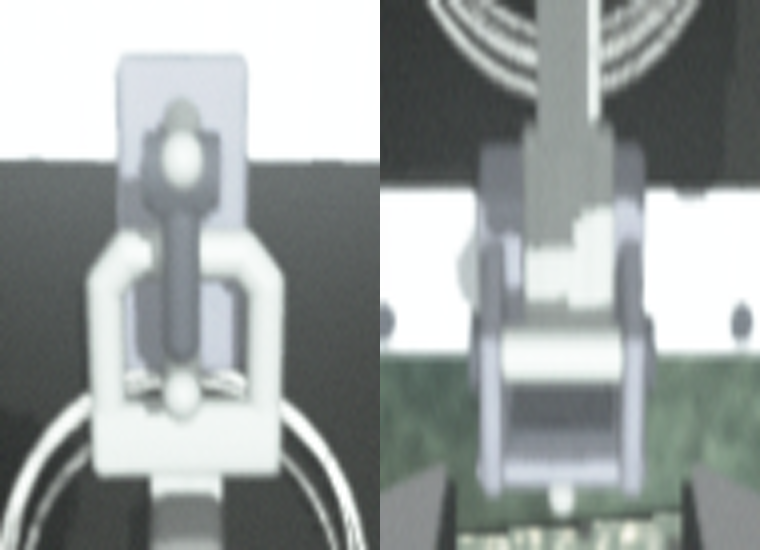

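```bash
python3 - <<'E'
from plat import *
O[0]=.5233;M=RP(PSI)
d=np.load('pics/w29.npy')
e=np.array([.5186,-.186,.2273])
# w29 taken ~ at 21.90
for ee,j in (([.5201,-.191,.2304],-3.4),([.5186,-.186,.2273],-3.14)):
    C=campose(ee,j)
    for p in [(245,50),(275,50),(248,88),(260,81),(260,31),(258,60),(262,190)]:
        z=float(np.median(d[p[1]-1:p[1]+2,p[0]-1:p[0]+2]));w=at_depth('w',p,z,C);print(p,(M.T@(w-O)*1000).round(1))
a=[cv2.resize(cv2.imread('pics/%s.png'%n)[262:302,234:272],None,fx=10,fy=13,interpolation=cv2.INTER_CUBIC) for n in ('s17','s29')]
cv2.imwrite('pics/cmp2.png',np.hstack(a))
im,dd,C=snap('top','t30')
im,dd,C=snap('side','s30')
for k in ('cup','bottle'): print(k,[(np.round(q['at'],1),round(q['score'],2)) for q in bot.pinpoint(k,'side')[:1]])
E
```

```text
(245, 50) [61.6 12.3 28.3]
(275, 50) [ 61.7 -12.6  29.2]
(248, 88) [30.2 10.7 29.5]
(260, 81) [45.9 -0.1 62.5]
(260, 31) [81.4 -0.4 63.6]
(258, 60) [60.7  1.3 59.4]
(262, 190) [-81.3  -1.   27.2]
(245, 50) [65.  14.6 23.6]
(275, 50) [ 65.1 -10.3  24.4]
(248, 88) [33.6 12.9 24.8]
(260, 81) [49.3  2.1 57.8]
(260, 31) [84.8  1.9 58.9]
(258, 60) [64.1  3.5 54.7]
(262, 190) [-77.9   0.7  22.5]
cup [(array([244.6, 229.2]), 0.58)]
bottle [(array([215.7, 242.8]), 0.59)]
```

View pics/cmp2.png

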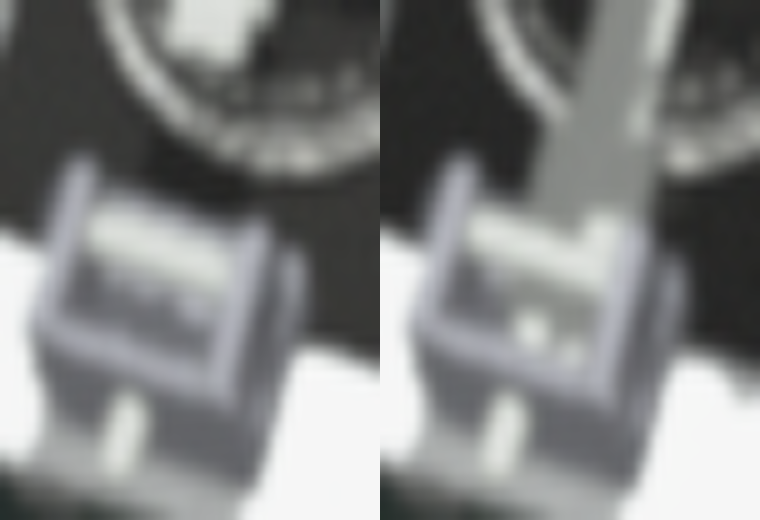

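```bash
python3 -c "
from h import *
print(bot.hand_in(), bot.get_state()['time_s'], np.round(bot.get_state()['ft_force'],1))"
```

```text
the job is handed in; nothing more can be done
the job is handed in; nothing more can be done
```

The hold-down bar is fastened, and the job is handed in at about 22 s on the robot's clock. The hand-in reports no verdict.

**What I did**
- I moved the bar clear of the curtain and gripped it across its block.
- I pitched it up in the grip by pressing its ring on the snap hook's post and then on the keeper's back wall.
- I slid the tongue under the crossbeam until I felt the stop; along-slope force rose to about 12 N. The tip was then at platform x of about -94 to -95.
- I gripped the block again higher up and swung the ring down through the gate at about 15 N. The force then fell to about 4 N. I let go and backed the arm away.

**Last checks**
- **Bar:** it lies parallel to the plate with its top at z about 24, so its underside is near 18. The crossbar is at x about 62.
- **Gate:** the wrist picture shows it shut from post to nose above the crossbar.
- **Tongue:** its tip shows behind the beam in the side picture.
- **Cup and bottle:** both were detected within about 3 pixels of their first positions.
- **Gripper:** it is clear of everything.

**What went less well**
- The first tries at tilting the bar on the round-topped post slipped. One of those presses reached about 37 N on the wrist reading, along the bar. That is under the 40 N limit but not "well under" it.
- The last wrist-camera positions scatter by 3 to 5 mm, because the arm was still settling when that picture was taken.

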